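# Build the ball-topped setting standard for the depth gauge

### The job

Build up the setting standard that the depth gauge is zeroed on: first stand the collar with the three lugs on the notched stand, lugs fully home in the notches, and let go of it. Then push the steel ball that lies part-way along the keeper's track (not the one parked at the closed end) round the bend until it drops into the seat at the exit gap, lift it out there, and set it gently in the cup on top of the collar. Leave the other ball and everything else on the bench where it is.

Things in the scene. Friction and masses are not known exactly. Their poses are not given: they have to be found in the camera images.
- keeper: Gauge-ball keeper fixed to the bench: dark wooden board 264 x 222 x 14 mm with a J-shaped track; the board's top, 14 mm above the bench, is the track floor. Origin: centre of the board's underside, z up, x along the straight leg from closed end to bend. Straight leg's centre line (mm, this frame): from the closed-end seat (-98, -70), its end wall 22 mm beyond, to (22, -70), where the bend begins.
- bend_center (a point): On the track floor at keeper (22, 5) mm: the centre about which the track bends. From keeper (22, -70) its centre line follows a 75 mm radius arc about this point, turning left (counter-clockwise from above) through 135 degrees to point track_end.
- track_end (a point): On the track floor at keeper (75, 58) mm: where walls and lips end. The channel is 43 mm wide between walls 9 mm thick; brass lips 48 to 51 mm above the bench leave a 32 mm wide slot on top of it: fingertips can reach in through the slot to push the ball along, but the ball cannot come up between the lips.
- exit_seat (a point): Ball's centre when it rests in the exit seat, a 22 mm hole in the board at keeper (59.5, 73.6) mm, 22 mm straight on past track_end (keeper direction (-0.707, 0.707)); 31 mm above the bench, 3.3 mm lower than on the track. A ball within 11 mm of it rolls in and stays. Bare board all round, but for a brass stop bar 34 x 6 mm, 8 mm high, across the way 23 mm past the seat.
- ball_center (a point): Centre of the ball to use: polished steel, 40 mm across, about 0.26 kg, loose in the straight leg of the track, its centre 34 mm above the bench. It starts 85 to 120 mm from the closed-end seat. It rolls or slides easily on the waxed track and stops within some 10 mm when a slow push ends.
- spare_ball_center (a point): Bystander: centre of the spare ball, same steel and size, parked in the 22 mm seat hole at the closed end of the track.
- collar: Lugged steel collar, about 0.35 kg, standing loose on its lugs on the bench. Round flange 60 mm across, 12 mm thick; above it a coaxial round neck 35 mm across, 30 mm high (a good grip). Three equal lugs 10 mm wide at 0, 120, 240 degrees from its x axis, out to 35 mm from the axis, reaching 6 mm below the flange. Origin: on the axis at the flange's underside (6 mm above the bench); z up.
- collar_cup (a point): Ball's centre when it rests in the collar's cup (a 26 mm bore, 10 mm deep, in the top of the neck): on the collar's axis, 57 mm above the flange's underside, 15 mm above the neck's rim.
- stand: Notched stand, dark steel, fixed to the bench: foot 90 mm across, 10 mm high; round column 60 mm across up to 45 mm. Three notches in its top, open at the rim, at 0, 120 and 240 degrees from its x axis, 14 mm wide, 7.5 mm deep; the collar fits in any of its three turns. Origin: centre of the foot's underside; z up.
- stand_top (a point): Centre of the stand's top face, 45 mm above the bench. The collar's origin lies here when its lugs are home, and 6 mm higher when they stand beside the notches.
- plain_collar: Bystander: steel collar of the same flange, neck and cup as the lugged one, but without lugs; stands on its flange. Origin: centre of its underside.
- dish: Bystander: celadon-glazed dish, 100 mm across, 26 mm high. Origin: centre of its underside.
- spacer_block: Bystander: sandalwood block, 60 x 40 x 30 mm. Origin: centre of its underside.
- depth_gauge: Bystander: brass depth gauge lying flat, cross bar 100 mm long, rod 170 mm, 30 mm high at its screw. Origin: under the middle of the bar; x along the rod.
- tuning_pipe: Bystander: dark bronze pipe, 118 mm long, on a low wooden rest, 30 mm high in all. Origin: centre of its underside; x along the pipe.
- brush: Bystander: small wooden brush, 160 mm long, lying flat. Origin: under its middle; x along it.
Mind the look-alikes: they are no part of the job. What is shaped like the stand but red is not meant.

How it is judged:
On the way, in this order (a step that is already met when the one before it is completed fails the run):
1. the lugged collar stands on the stand, lugs home, and is let go (horizontal distance between collar and stand_top below 0.004 m and z of collar in the frame of stand between 0.042 and 0.0475 m and angle between collar's own z axis and vertical below 0.06 rad and linear speed of collar below 0.02 m/s and contact force between the fingers and collar below 0.2 N), for 0.3 s.
2. the ball has come along the track into the exit seat (horizontal distance between collar and stand_top below 0.004 m and z of collar in the frame of stand between 0.042 and 0.0475 m and angle between collar's own z axis and vertical below 0.06 rad and distance between ball_center and exit_seat below 0.006 m), for 0.1 s.
3. the ball is lifted out of the exit gap (horizontal distance between collar and stand_top below 0.004 m and z of collar in the frame of stand between 0.042 and 0.0475 m and angle between collar's own z axis and vertical below 0.06 rad and z of ball_center in the frame of keeper above 0.06 m and contact force between ball and keeper below 0.1 N), for 0.1 s.
At the end, for the whole second after the job is handed in: Collar upright on the stand, axes within 4 mm, flange down on its top within 2.5 mm (6 mm high: lugs not home); ball resting in the cup, centre within 4 mm; both still and let go; spare ball, plain collar and other bystanders within 30 mm of their starts (horizontal distance between collar and stand_top below 0.004 m and z of collar in the frame of stand between 0.042 and 0.0475 m and angle between collar's own z axis and vertical below 0.06 rad and linear speed of each of collar, ball below 0.02 m/s and distance between ball_center and collar_cup below 0.004 m and contact force between the fingers and ball below 0.1 N and distance of each of plain_collar, spare_ball_center, dish, spacer_block, depth_gauge, tuning_pipe, brush from where it was at the start of the episode below 0.03 m); the robot touches nothing.
It fails at once if the spare ball, plain collar, dish, sandalwood block, depth gauge, tuning pipe or brush is moved by more than 30 mm (distance of any of plain_collar, spare_ball_center, dish, spacer_block, depth_gauge, tuning_pipe, brush from where it was at the start of the episode above 0.03 m).
It fails at once if the ball comes down on the cup faster than 0.35 m/s (a drop of more than 6 mm) (horizontal distance between ball_center and stand_top below 0.02 m and distance between ball_center and collar_cup below 0.02 m and linear speed of ball above 0.35 m/s).
It also fails if it takes over 67 s, if anything falls off the work surface, if the arm or the gripper's body presses on something with over 40 N, if the wrist force passes 120 N, or if a joint passes its speed limit or range.

### The arm

A 6-joint arm with a two-finger parallel gripper is mounted at the origin on the work surface. World frame = base frame: x ahead of the robot, y to its left, z up, the work surface at z = 0. Lengths are in m, angles in rad, forces in N, time in s.
With the tool pointing down it reaches from about 0.35 to 0.775 m from the base axis. Payload 5.5 kg.
Tool frame: the origin (TCP) lies at the very end of the fingers, on their centre line; the grasp point (between the pads) lies 19 mm behind it; y points along the fingers, z is the direction in which the jaws open and shut, and the axes are right-handed (so a half turn about y gives the same grasp; the last joint's range is limited). The gripper opens to 85 mm and grips with 20 to 120 N. Pads are 22 mm wide; open, the fingers measure 114 mm over their backs; the gripper's body (76 mm by 85 mm) begins 54 mm behind the grasp point. The pads swing forward as they close: fully open they stand 13 mm farther back than shut.
Start: joints at [-1.308, 0.313, 0.046, 1.304, 0, 1.431], TCP at [0.225, -0.529, 0.194] pointing down, gripper open.
Joint ranges: [-2.76, 2.76], [-0.86, 1.69], [-1.03, 1.26], [-2.2, 2.34], [-1.47, 1.5], [-3.14, 3.14]. Speed limits (rad/s): [2.57, 2.57, 3.14, 3.14, 3.14, 3.14].

### API

Orientations are given as a unit quaternion [w, x, y, z].
In Python, from workcell import env gives the robot as it stands.
- The arm moves only by the shell command python3 -m inch 'ROWS' [OPENING] [FORCE]. ROWS is JSON, a list that holds one entry, the list of rows, each a list of 4 numbers: the shift along the tool's x, y, z in mm, then the turn about the tool's y in degrees. In form: [[[tx, ty, tz, spin], ...]]. A call has 1 to 10 rows; each row is the pose to reach, as a shift and turn from the pose commanded when the call began, along the tool's axes at that moment; what a row does not reach only later rows make up. A row lasts 1/10 s, in which the tool goes at most 50 mm and 8.59 degrees, less where a joint would pass 70% of its speed; a pose out of reach is approached as far as the arm can. A call with a gripper value outside its range is refused whole. OPENING is the finger opening in mm, from 0 to 85.4, set as the call begins (- or left out, the last holds). The fingers move at their own pace and stop on an object; FORCE is the grip in N (left out, the last holds). Time passes only in rows, so rows that repeat a pose let the fingers close. It gives the time, the measured TCP pose, the force and the opening at its end, in the units of the state.
- env.get_state(): the state, without advancing time (a new reading comes with each control period).
- env.read_camera(name): name is "scene" or "side" or "wrist"; returns the picture (480x640x3 uint8, blue, green, red); there is no depth.
- env.camera_model(name): a dict with "fx", "fy", "cx", "cy" (pixels), "distortion" ([k1, k2, p1, p2, k3] as OpenCV has them; the pictures are not rectified), "R" (3x3) and "t" (3): a world point X has camera coordinates R X + t; the wrist camera has in their place "mount" (4x4, takes a point from camera to tool coordinates, whose origin is the TCP and whose axes are the tool frame's). Camera axes: x right, y down, z forward; pixel columns grow to the right and rows downward; lengths in m; the calibration is good to about 2 mm. A picture is of the moment at which its call begins: read the wrist's pose just before it. camera_model takes no time and is no camera call.
- env.hand_in(): hands the job in, once; it reports no verdict.
The state is a dict: "clock": time; "joint_pos": joint angles; "qvel": joint speeds; "tau": joint torques, N m; "tcp_pos": TCP position; "orientation": TCP orientation; "wrist_force": force on the tool from outside, world axes, zero at the start; "ft_torque": the same for the moment, N m; "finger_gap": finger opening in m.
Only numpy, scipy, OpenCV 4.12 (cv2) and the standard library are available. Lean on these libraries where they do the work, as an engineer would, in place of code of your own. Each camera call takes 0.05 s, during which the arm holds its last target.

## Working session

There is one attempt and no reset: what is moved stays moved. The work goes in short steps, Python scripts to look and compute and a shell command to move; the robot and the scene stay as the last step left them, time stands still between calls to the robot, and variables do not carry over. Pictures are saved under pics/ and viewed, and the job is handed in when it is done.

```bash
ls; mkdir -p pics; python3 - <<'E'
from workcell import env
import cv2
s=env.get_state()
print(s)
for n in ["scene","side","wrist"]:
    im=env.read_camera(n); cv2.imwrite(f"pics/{n}0.png",im)
    print(n,env.camera_model(n))
E
```

```text
pics
{'clock': 0.0, 'joint_pos': array([-1.30758633e+00,  3.14001691e-01,  4.49683326e-02,  1.30362691e+00,
        1.45780028e-05,  1.43119726e+00]), 'qvel': array([-3.05397945e-04,  4.20843780e-04,  4.19185075e-04,  2.51909883e-04,
       -3.90973830e-04, -6.09955872e-06]), 'tau': array([ 1.92455809e-03, -4.80619597e+01,  2.98537105e+01,  1.93099579e-02,
       -2.61131754e-05,  1.08439525e-05]), 'tcp_pos': array([ 0.22524208, -0.52839986,  0.19340387]), 'orientation': array([ 0.14141802, -0.14148914,  0.69347149, -0.69215537]), 'wrist_force': array([-0.13061974,  0.72900546, -0.7505259 ]), 'ft_torque': array([ 0.00282784, -0.01138633, -0.02995011]), 'finger_gap': 0.08573352383087401}
scene {'fx': 451.491716371202, 'fy': 451.491716371202, 'cx': 320.0937810870313, 'cy': 241.4108698501368, 'distortion': array([-0.02240031,  0.        ,  0.        ,  0.        ,  0.        ]), 'R': array([[-0.48747216,  0.87298596,  0.01632194],
       [ 0.7170309 ,  0.41091444, -0.56304174],
       [-0.49823446, -0.26276384, -0.82626726]]), 't': array([ 0.23176945, -0.39434344,  1.40197985])}
side {'
[... 230 characters left out ...]
6741],
       [-0.02101803, -0.61083515, -0.79147878],
       [ 0.04302205,  0.79036777, -0.61112019]]), 't': array([-0.56655258,  0.08511308,  1.20425633])}
wrist {'fx': 400.1036739437958, 'fy': 400.1036739437958, 'cx': 325.98859602267265, 'cy': 230.18949869406262, 'distortion': array([-0.0231794,  0.       ,  0.       ,  0.       ,  0.       ]), 'mount': array([[ 1.60659381e-03,  9.64787979e-01,  2.63023904e-01,
        -6.62861337e-02],
       [ 1.44970044e-03, -2.63026214e-01,  9.64787598e-01,
        -1.78780817e-01],
       [ 9.99997659e-01, -1.16871591e-03, -1.82122985e-03,
        -2.33507283e-04],
       [ 0.00000000e+00,  0.00000000e+00,  0.00000000e+00,
         1.00000000e+00]])}
```

View pics/scene0.png

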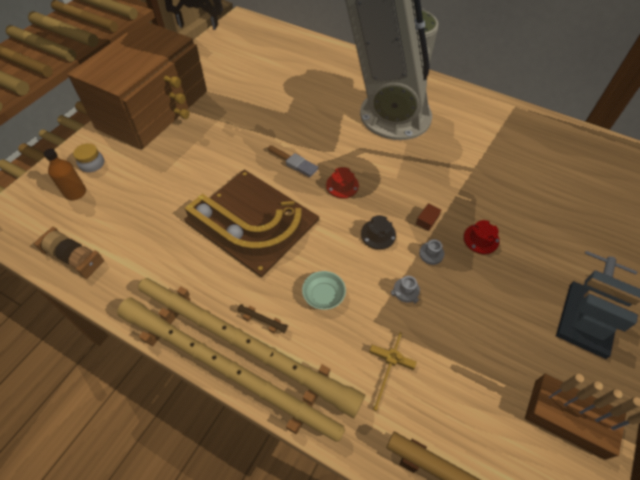

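View pics/side0.png

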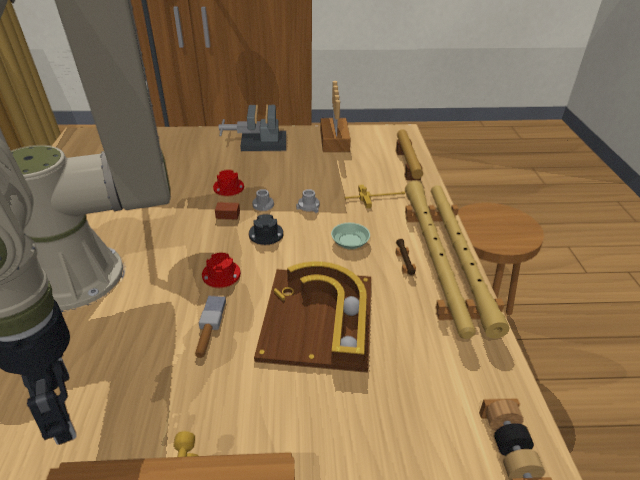

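View pics/wrist0.png

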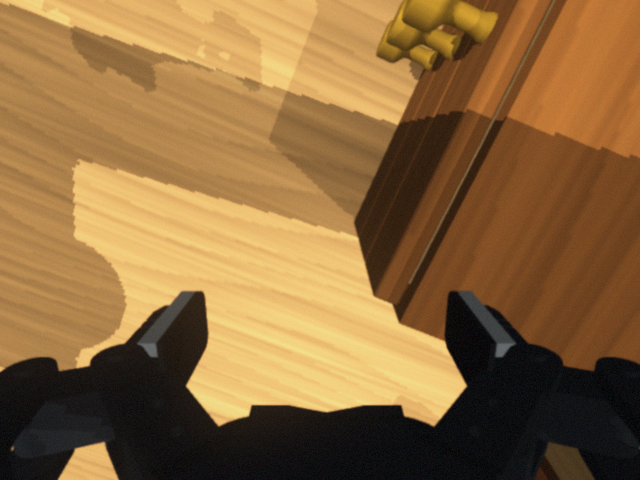

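```bash
cat > h.py <<'E'
import numpy as np, cv2
from workcell import env
from scipy.spatial.transform import Rotation as Rot
def tool():
    s=env.get_state(); q=s['orientation']
    return Rot.from_quat([q[1],q[2],q[3],q[0]]).as_matrix(), s['tcp_pos'], s
def cam(n):
    m=env.camera_model(n); K=np.array([[m['fx'],0,m['cx']],[0,m['fy'],m['cy']],[0,0,1]]); d=np.array(m['distortion'])
    if n=='wrist':
        R,p,_=tool(); M=np.array(m['mount']); Rc=R@M[:3,:3]; c=R@M[:3,3]+p
        return K,d,Rc.T,-Rc.T@c
    return K,d,np.array(m['R']),np.array(m['t'])
def ray(C,uv):
    K,d,R,t=C
    n=cv2.undistortPoints(np.array(uv,float).reshape(-1,1,2),K,d).reshape(-1,2)
    v=np.c_[n,np.ones(len(n))]@R
    return -R.T@t, v/np.linalg.norm(v,axis=1)[:,None]
def onz(C,uv,z):
    c,v=ray(C,uv); return c+v*((z-c[2])/v[:,2])[:,None]
def proj(C,X):
    K,d,R,t=C
    return cv2.projectPoints(np.array(X,float).reshape(-1,3),cv2.Rodrigues(R)[0],t,K,d)[0].reshape(-1,2)
def tri(Cs,uvs):
    A=np.zeros((3,3));b=np.zeros(3)
    for C,uv in zip(Cs,uvs):
        c,v=ray(C,[uv]);P=np.eye(3)-np.outer(v[0],v[0]);A+=P;b+=P@c
    return np.linalg.solve(A,b)
E
python3 - <<'E'
from h import *
a=cv2.imread('pics/scene0.png');b=cv2.imread('pics/side0.png')
A=cv2.resize(a[205:315,350:450],None,fx=4,fy=4,interpolation=2)
B=cv2.resize(b[180:250,235:335],None,fx=4,fy=4,interpolation=2)
o=np.zeros((440,800,3),np.uint8);o[:,:400]=A;o[:280,400:]=B
cv2.imwrite('pics/c1.png',o)
A=cv2.resize(a[165:275,180:320],None,fx=4,fy=4,interpolation=2)
cv2.imwrite('pics/c2.png',A)
B=cv2.resize(b[255:370,250:390],None,fx=5,fy=5,interpolation=2)
cv2.imwrite('pics/c3.png',B)
E
```

```text
(no output)
```

View pics/c1.png

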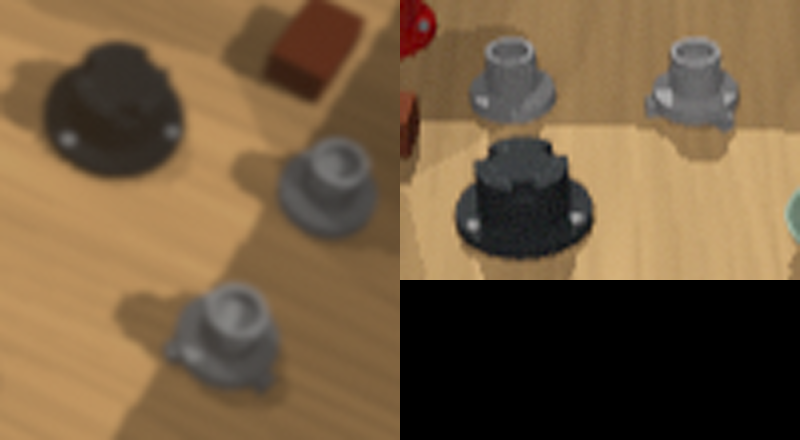

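View pics/c2.png

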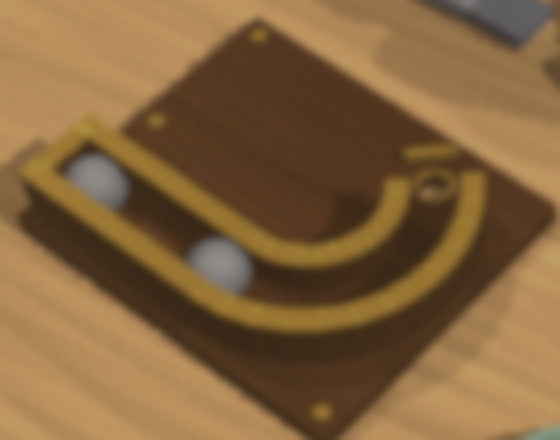

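View pics/c3.png

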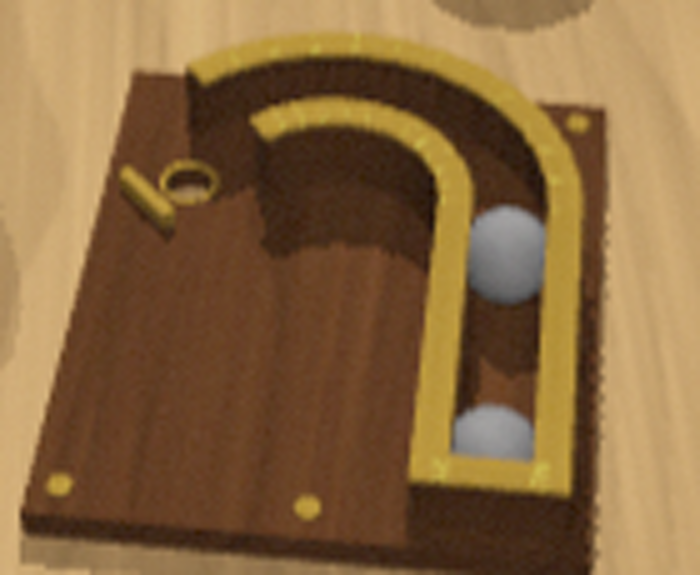

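```bash
python3 - <<'E'
from h import *
S=cam('scene');D=cam('side')
for n,u,v in [('collar rim',(409,282),(308.8,192)),('plain rim',(434,244),(263,191.5)),('seatring',(288.5,211.3),(287.8,291.5)),('ball',(235,231.5),(351.4,305.8)),('stand top',(379.5,224),(265,220))]:
    print(n,tri([S,D],[u,v]).round(4))
print('ball z34',onz(S,[(235,231.5),(203.8,210.5)],.034),onz(D,[(351.4,305.8)],.034))
print('dish',onz(S,[(323,291)],.01),'block',onz(S,[(428,217)],.015), 'brush', onz(S,[(293,162)],.01),'reds',onz(S,[(342,182),(483,237)],.02))
print('gauge',onz(S,[(395,355)],.02),'pipe',onz(S,[(262,318)],.02))
R,p,s=tool();print(R.round(3))
E
```

```text
collar rim [0.5575 0.2734 0.0459]
plain rim [0.4309 0.2848 0.0433]
seatring [ 0.4976 -0.0824  0.01  ]
ball [ 0.6314 -0.1537  0.0319]
stand top [0.4416 0.1468 0.0443]
ball z34 [[ 0.63005157 -0.15196234  0.034     ]
 [ 0.61578268 -0.25763001  0.034     ]] [[ 0.63308955 -0.15721787  0.034     ]]
dish [[0.65520094 0.10784699 0.01      ]] block [[0.3367515  0.23993425 0.015     ]] brush [[ 0.34013485 -0.16291309  0.01      ]] reds [[ 0.34570324 -0.00528884  0.02      ]
 [ 0.33081055  0.38311901  0.02      ]]
gauge [[0.71757642 0.31482911 0.02      ]] pipe [[0.78442775 0.02643323 0.02      ]]
[[-0.92  -0.     0.392]
 [-0.392  0.001 -0.92 ]
 [-0.    -1.    -0.001]]
```

Candidates (scene px): collars (431,250), plain with a round flange, and (407,290), with lugs, which is the one I want. Stands: black (378,232), wanted; red (342,182) and (483,237), not wanted. Balls: (204,211) is the spare at the closed end; (235,231) is the one to use. The crops confirm the lugs on the right-hand collar.

Next I move over the keeper to measure it.

```bash
python3 -m inch '[[[-100,-40,-60,-8],[-432,-40,-261,-67],[-432,-40,-261,-67],[-432,-40,-261,-67],[-432,-40,-261,-67],[-432,-40,-261,-67],[-432,-40,-261,-67],[-432,-40,-261,-67],[-432,-40,-261,-67],[-432,-40,-261,-67]]]' 85 40
python3 -m inch '[[[0,0,0,0],[0,0,0,0],[0,0,0,0]]]'
python3 - <<'E'
from h import *
R,p,s=tool();print(R.round(3),p,s['clock'],s['joint_pos'])
im=env.read_camera('wrist');cv2.imwrite('pics/w1.png',im)
E
```

```text
clock: 1.15
tcp_pos: [0.5166, -0.1241, 0.2339]
orientation: [-0.5, 0.5, -0.5, 0.5]
wrist_force: [0.4, -1.8, -0.0]
finger_gap: 0.0848
clock: 1.45
tcp_pos: [0.5152, -0.1267, 0.2335]
orientation: [-0.5, 0.5, -0.5, 0.5]
wrist_force: [-0.0, -0.1, 0.4]
finger_gap: 0.0849
[[ 0.001 -0.001  1.   ]
 [-1.    -0.     0.001]
 [ 0.    -1.    -0.001]] [ 0.51516717 -0.12666717  0.23352288] 1.45 [-3.92147852e-01  2.18851425e-01  1.58286909e-02  1.36861338e+00
 -4.99287076e-04  1.17790863e+00]
```

View pics/w1.png

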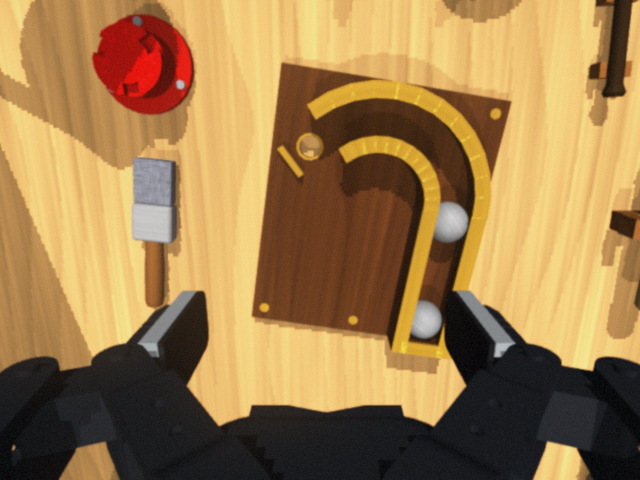

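The wrist view shows the keeper whole: exit seat ring at (310,146), target ball (449,221), spare ball (425,320), board corners (282,63), (511,100) and (253,317).

```bash
python3 - <<'E'
from h import *
im=cv2.imread('pics/w1.png');W=cam('wrist')
g=im.astype(int);sat=g.max(2)-g.min(2)
m=((sat<40)&(g.max(2)>90)).astype(np.uint8)
m[:, :380]=0;m[345:]=0;m[:190]=0
n,l,st,c=cv2.connectedComponentsWithStats(m)
for i in range(1,n):
    if st[i,4]>200: print(st[i],c[i])
# board mask: lines fit on edges
hsv=cv2.cvtColor(im,cv2.COLOR_BGR2HSV)
# ball circle via min enclosing circle; 
for i in range(1,n):
    if st[i,4]>200:
        k,_=cv2.findContours((l==i).astype(np.uint8),0,1);print(cv2.minEnclosingCircle(k[0]))
cr=cv2.resize(im[40:360,240:530],None,fx=2,fy=2,interpolation=2)[:600];cv2.imwrite('pics/w1c.png',cr)
def fit(uv,z,kp):
    X=np.vstack([onz(W,[u],zz) for u,zz in zip(uv,z)])[:,:2];kp=np.array(kp)/1000
    cx,ck=X.mean(0),kp.mean(0)
    H=(kp-ck).T@(X-cx);th=np.arctan2(H[0,1]-H[1,0],H[0,0]+H[1,1])
    Rm=np.array([[np.cos(th),-np.sin(th)],[np.sin(th),np.cos(th)]]);t=cx-Rm@ck
    print('th',np.degrees(th),'t',t,'res mm',((X-(kp@Rm.T+t))*1000).round(1).tolist());return Rm,t
fit([(310,146.5),(282,63),(511,100),(253,317),(425,320)],[.014,.014,.014,.014,.031],[(59.5,73.6),(132,111),(132,-111),(-132,111),(-98,-70)])
print(onz(W,[(449,221)],.034))
E
```

```text
[ 434  201   34   41 1068] [450.62265918 221.87546816]
[457 291  58  54 912] [485.90241228 319.04605263]
[411 300  31  38 882] [426.03514739 319.50226757]
((447.8016662597656, 221.19007873535156), 20.383628845214844)
((485.5, 317.0), 38.57794189453125)
((423.4056701660156, 318.5377502441406), 19.054149627685547)
th 81.4575535905116 t [ 0.56292068 -0.15403324] res mm [[-0.3, 0.5], [0.8, -0.3], [-1.4, -0.2], [0.2, 0.8], [0.8, -0.9]]
[[ 0.63419072 -0.15402465  0.034     ]]
```

View pics/w1c.png

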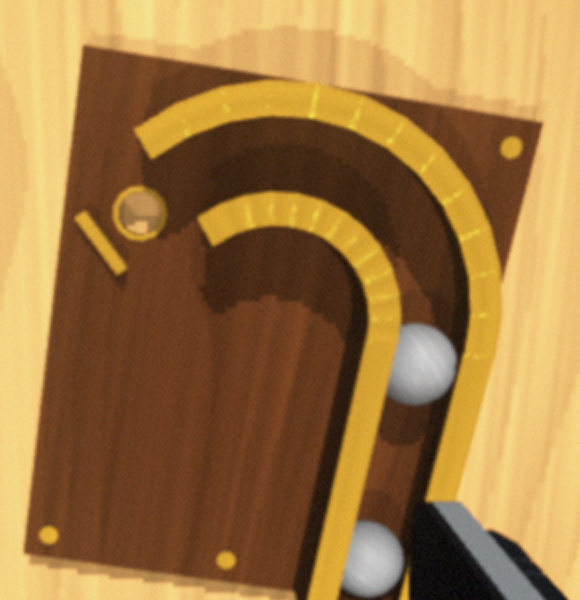

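```bash
python3 -m inch '[[[-120,0,-20,0],[-240,0,-25,0],[-240,0,-25,0],[-240,0,-25,0],[-240,0,-25,0],[-240,0,-25,0],[-240,0,-25,0],[-240,0,-25,0]]]'
python3 - <<'E'
from h import *
R,p,s=tool();print(R.round(3),p,s['clock'],s['joint_pos'])
im=env.read_camera('wrist');cv2.imwrite('pics/w2.png',im)
np.savez('w2.npz',R=cam('wrist')[2],t=cam('wrist')[3])
E
```

```text
clock: 2.3
tcp_pos: [0.4906, 0.1122, 0.2338]
orientation: [-0.5, 0.5, -0.5, 0.5]
wrist_force: [0.5, 0.0, -0.1]
finger_gap: 0.085
[[-0.001  0.     1.   ]
 [-1.    -0.001 -0.001]
 [ 0.001 -1.     0.   ]] [0.49064443 0.11222334 0.23383679] 2.3 [ 6.55819294e-02  1.64728016e-01 -5.05109459e-02  1.35557315e+00
 -5.10848841e-04  1.63755459e+00]
```

View pics/w2.png

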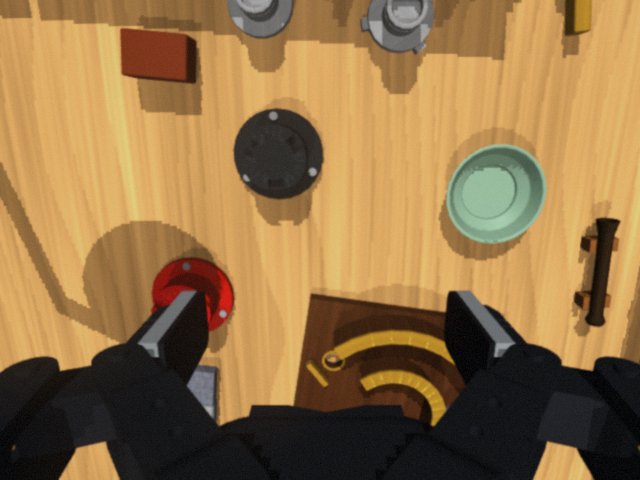

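```bash
python3 -m inch '[[[-90,0,50,0],[-90,0,50,0],[-90,0,50,0],[-90,0,50,0],[-90,0,50,0]]]'
python3 - <<'E'
from h import *
R,p,s=tool();print(p,s['clock'],s['joint_pos'])
im=env.read_camera('wrist');cv2.imwrite('pics/w3.png',im)
c=cam('wrist');np.savez('w3.npz',R=c[2],t=c[3])
a=cv2.imread('pics/w2.png')[100:210,225:335]
a=np.clip(a.astype(float)*3,0,255).astype(np.uint8)
b=im[60:180,300:420]
o=np.hstack([cv2.resize(a,(400,400),interpolation=2),cv2.resize(b,(400,400),interpolation=2)])
cv2.imwrite('pics/c4.png',o)
cv2.imwrite('pics/w3.png',im)
E
```

```text
clock: 2.85
tcp_pos: [0.5402, 0.2023, 0.2337]
orientation: [-0.499, 0.5, -0.5, 0.5]
wrist_force: [0.5, -0.1, -0.1]
finger_gap: 0.0851
[0.54018777 0.2022968  0.23365059] 2.85 [ 2.19483068e-01  3.11298735e-01  1.39005235e-01  1.39956948e+00
 -5.00354817e-04  1.79089281e+00]
```

View pics/c4.png

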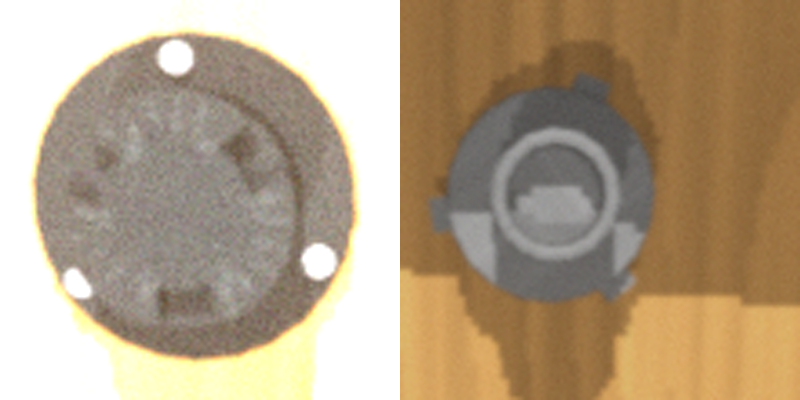

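View pics/w3.png

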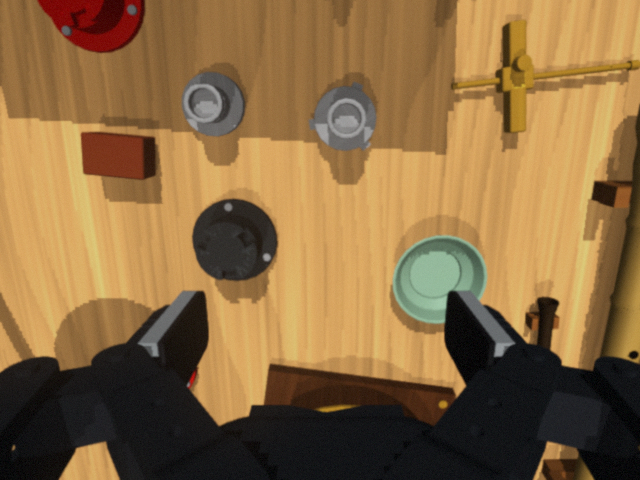

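```bash
cat >> h.py <<'E'
def camf(f):
    K,d,_,_=cam('wrist');z=np.load(f);return K,d,z['R'],z['t']
def circ(P):
    A=np.c_[2*P,np.ones(len(P))];s=np.linalg.lstsq(A,(P**2).sum(1),rcond=None)[0]
    return s[:2],np.sqrt(s[2]+s[:2]@s[:2])
E
python3 - <<'E'
from h import *
A=camf('w2.npz');B=camf('w3.npz')
im=cv2.imread('pics/w2.png').astype(int)
# foot mask dark neutral incl bolts
sat=im.max(2)-im.min(2)
m=((sat<45)&(im.max(2)<100)).astype(np.uint8);m[:95]=0;m[215:]=0;m[:,:220]=0;m[:,340:]=0
m=cv2.morphologyEx(m,cv2.MORPH_CLOSE,np.ones((9,9)))
k,_=cv2.findContours(m,0,1);k=max(k,key=cv2.contourArea);e=cv2.fitEllipse(k);print('foot ellipse',e)
print('foot c z.005,.01',onz(A,[e[0]],.005),onz(A,[e[0]],.01))
P=onz(A,k.reshape(-1,2),.008)[:,:2];print('foot circ',circ(P))
m2=((im.min(2)>125)&(sat<50)).astype(np.uint8);m2[:95]=0;m2[215:]=0;m2[:,:220]=0;m2[:,340:]=0
n,l,st,c=cv2.connectedComponentsWithStats(m2);print(st[1:],c[1:])
b=onz(A,[c[i] for i in range(1,n) if st[i,4]>15],.011)[:,:2]
cb,r=circ(b);print('bolts',cb,r,np.degrees(np.arctan2(*(b-cb).T[::-1])))
N=onz(A,[(291,139.9),(250.3,147.3),(276.4,182.5)],.0385)[:,:2]
cn,r=circ(N);print('notch',cn,r)
for c0 in (cb,cn): print(np.degrees(np.arctan2(*(N-c0).T[::-1])))
r0=onz(B,[(346.8,117.9)],.048)[0,:2];L=onz(B,[(357,85.5),(311.4,124.5),(366,146.1)],.006)[:,:2]
print('rim',r0,'lugc',circ(L),np.degrees(np.arctan2(*(L-circ(L)[0]).T[::-1])),np.degrees(np.arctan2(*(L-r0).T[::-1])))
E
```

```text
foot ellipse ((277.9390563964844, 153.55599975585938), (86.68318176269531, 89.7830810546875), 150.17550659179688)
foot c z.005,.01 [[0.44189541 0.1480353  0.005     ]] [[0.4424929  0.14841207 0.01      ]]
foot circ (array([0.44220692, 0.14706667]), np.float64(0.04374280381787225))
[[270 112   6   7  31]
 [310 168   6   8  35]
 [244 175   5   6  19]] [[272.61290323 115.25806452]
 [312.4        171.42857143]
 [245.68421053 177.73684211]]
bolts [0.44122729 0.14648776] 0.038657041195822174 [  93.78306044  -24.08025863 -145.60259996]
notch [0.44167264 0.14676842] 0.023087336082504347
[ 43.81367713 154.38425515 -84.17752957]
[ 44.07623939 155.49021012 -85.34779467]
rim [0.55789581 0.2721474 ] lugc (array([0.55822828, 0.27116503]), np.float64(0.033407441976107795)) [  70.37122344 -171.66325973  -50.68033574] [  69.24078353 -169.90429466  -51.28907454]
```

```bash
python3 -m inch '[[[-50,20,15,0],[-69.5,60,18,0],[-69.5,100,18,0],[-69.5,140,18,0],[-69.5,165,18,0],[-69.5,185,18,0],[-69.5,200,18,0],[-69.5,208,18,0],[-69.5,211,18,0],[-69.5,211,18,0]]]'
python3 - <<'E'
from h import *
R,p,s=tool();print(p,s['clock'],s['wrist_force'])
a=env.read_camera('wrist');b=env.read_camera('side')[120:270,230:400]
cv2.imwrite('pics/w4.png',np.hstack([cv2.resize(a[180:],(400,250)),cv2.resize(b,(283,250))]))
E
```

```text
clock: 3.9
tcp_pos: [0.5585, 0.2728, 0.0234]
orientation: [0.5, -0.5, 0.5, -0.5]
wrist_force: [-0.0, -0.4, 0.1]
finger_gap: 0.0851
[0.55852564 0.27283066 0.02338367] 3.9 [-0.01940601 -0.35528191  0.10621193]
```

View pics/w4.png

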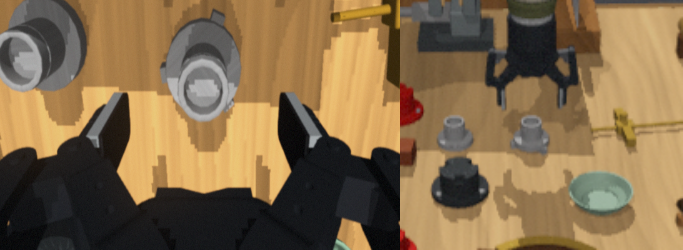

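```bash
python3 - <<'E'
from h import *
R,p,s=tool();print(p,s['clock'],s['joint_pos'])
a=env.read_camera('wrist');b=env.read_camera('side')
cv2.imwrite('pics/w5.png',a);cv2.imwrite('pics/s5.png',b)
print(proj(cam('wrist'),[(.558,.2717,.048)]),proj(cam('side'),[p]),env.get_state()['clock'])
E
```

```text
[0.5590582  0.27341731 0.02403225] 4.0 [ 3.25998272e-01  4.98198218e-01 -1.06164809e-01  9.64637259e-01
 -7.16360357e-05  1.89581003e+00]
[[324.72011524 291.49039075]] [[309.11959993 198.49967557]] 4.1
```

View pics/w5.png

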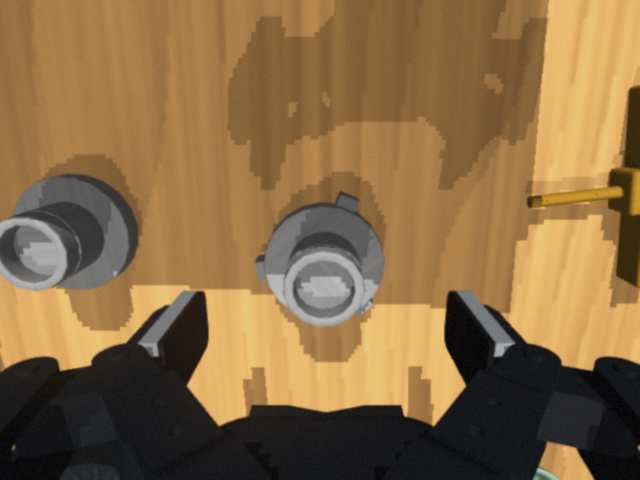

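View pics/s5.png

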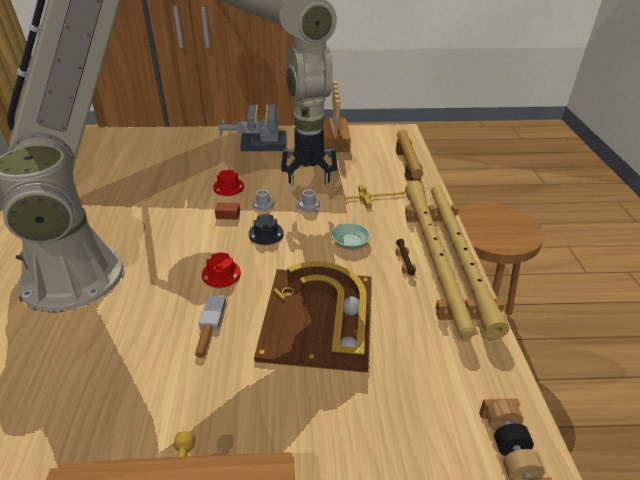

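```bash
python3 - <<'E'
from h import *
R,p,s=tool();print(p)
a=env.read_camera('scene');b=env.read_camera('side')
np.save('a.npy',a);np.save('b.npy',b)
A=cv2.resize(a[190:310,360:470],None,fx=3.6,fy=4.0,interpolation=2)
B=cv2.resize(b[130:230,260:360],None,fx=4,fy=4.8,interpolation=2)
cv2.imwrite('pics/c6.png',np.hstack([A,B]))
print(proj(cam('scene'),[p]),proj(cam('side'),[p]))
E
```

```text
[0.55902421 0.27360727 0.02390862]
[[406.8626829  287.50919637]] [[309.1049197  198.49974541]]
```

View pics/c6.png

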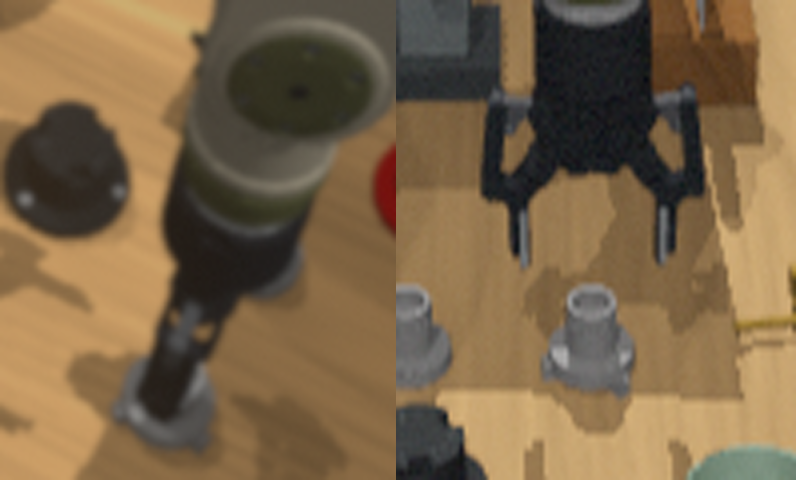

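```bash
python3 - <<'E'
from h import *
S=cam('scene');D=cam('side')
X=tri([S,D],[(405.8,291.2),(326,184.6)]);print(X,proj(S,[X]),proj(D,[X]))
for z in (.024,.037,.05,.065,.075):
    print(z,proj(D,[(.6015,.2736,z),(.517,.2736,z)]).round(1).tolist(),proj(S,[(.6015,.2736,z)]).round(1).tolist(),proj(cam('wrist'),[(.6015,.2736,z)]).round(0).tolist())
E
```

```text
[0.60106372 0.27631207 0.06982533] [[404.11732181 292.84072888]] [[324.45990305 183.56909115]]
0.024 [[324.4, 198.2], [294.0, 198.7]] [[399.4, 302.0]] [[417.0, 267.0]]
0.037 [[324.4, 194.3], [293.9, 194.8]] [[400.4, 299.4]] [[423.0, 278.0]]
0.05 [[324.5, 190.3], [293.8, 190.8]] [[401.4, 296.7]] [[431.0, 290.0]]
0.065 [[324.6, 185.6], [293.7, 186.1]] [[402.5, 293.5]] [[441.0, 306.0]]
0.075 [[324.7, 182.5], [293.6, 183.0]] [[403.3, 291.3]] [[449.0, 318.0]]
```

```bash
python3 -m inch '[[[0,0,0,0],[0,0,0,0],[0,0,0,0],[0,0,0,0],[0,0,0,0]]]' 25 30
python3 - <<'E'
from h import *
R,p,s=tool();print(p,s['finger_gap'])
a=env.read_camera('wrist');b=env.read_camera('side')
B=cv2.resize(b[130:230,260:360],None,fx=4,fy=4.8,interpolation=2)
cv2.imwrite('pics/c7.png',np.hstack([cv2.resize(a[:,:],(400,480)),B]))
E
```

```text
clock: 4.7
tcp_pos: [0.5582, 0.2734, 0.0228]
orientation: [-0.5, 0.5, -0.5, 0.5]
wrist_force: [-0.0, -0.5, 0.6]
finger_gap: 0.0253
[0.55821534 0.27340562 0.02277247] 0.02531042097049722
```

View pics/c7.png

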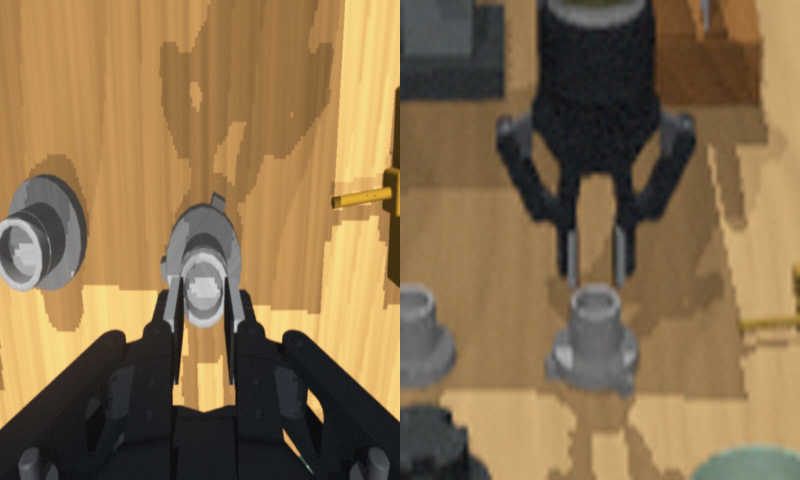

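The wrist, side and scene views agree that the fingertips sit about 30–45 mm above the reported TCP. I need to measure the true tip offset before I grip, so I'll raise the arm, close the fingers and triangulate the tip.

```bash
python3 -m inch '[[[0,-40,0,0],[0,-80,0,0],[0,-80,0,0],[0,-80,0,0],[0,-80,0,0],[0,-80,0,0]]]' 0 30
python3 - <<'E'
from h import *
R,p,s=tool();print(p,s['finger_gap'])
a=env.read_camera('scene');w=env.read_camera('wrist');b=env.read_camera('side')
np.save('a.npy',a);np.save('b.npy',b)
print(proj(cam('scene'),[p]),proj(cam('side'),[p]))
cv2.imwrite('pics/w8.png',w)
A=cv2.resize(a[190:310,350:450],None,fx=4,fy=4,interpolation=2)
B=cv2.resize(b[100:220,260:360],None,fx=4,fy=4,interpolation=2)
cv2.imwrite('pics/c8.png',np.hstack([A,B]))
E
```

```text
clock: 5.4
tcp_pos: [0.5571, 0.2731, 0.1012]
orientation: [-0.499, 0.501, -0.5, 0.499]
wrist_force: [-0.2, 0.1, 0.5]
finger_gap: 0.0001
[0.55710678 0.27305647 0.10116627] 0.00011257333076277128
[[413.27986843 269.5040021 ]] [[308.41942378 174.46406212]]
```

View pics/c8.png

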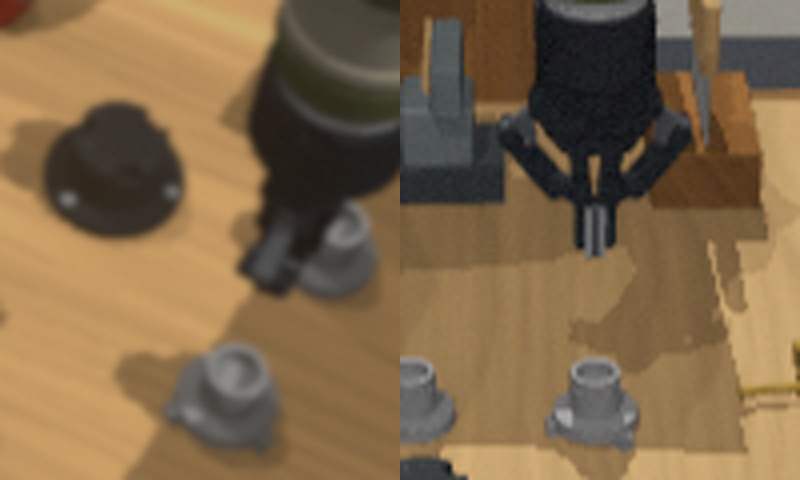

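View pics/w8.png

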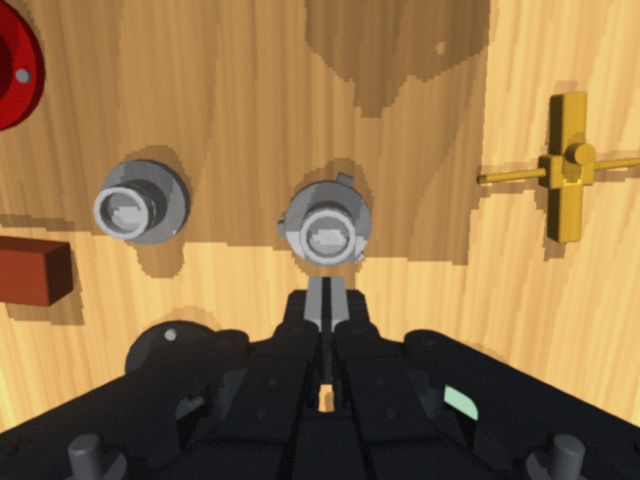

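```bash
python3 - <<'E'
from h import *
S=cam('scene');D=cam('side')
for u in [(415.5,260),(416,261.5),(418,262)]:
    X=tri([S,D],[u,(308.5,163.5)]);print(X,proj(S,[X]),proj(D,[X]))
W=cam('wrist')
for dz in (0,.01,.02,.03,.035,.04):
    print(dz,proj(W,[(.5571,.273+.011,.1012+dz),(.5571,.273-.011,.1012+dz)]).round(0).tolist())
E
```

```text
[0.55678482 0.27038672 0.13643143] [[415.31508787 260.19294439]] [[308.33061985 163.37402847]]
[0.55750732 0.2727976  0.13452762] [[416.07914819 261.41737115]] [[308.57250566 163.5537271 ]]
[0.55680756 0.27653232 0.13314028] [[417.73665656 262.27427296]] [[308.26003634 163.32134016]]
0 [[326.0, 245.0], [326.0, 288.0]]
0.01 [[326.0, 252.0], [326.0, 297.0]]
0.02 [[326.0, 259.0], [326.0, 307.0]]
0.03 [[326.0, 268.0], [326.0, 318.0]]
0.035 [[326.0, 272.0], [326.0, 324.0]]
0.04 [[326.0, 277.0], [326.0, 330.0]]
```

True tip offset: about 33 mm short of the TCP when shut and about 45 mm when open. Closing to 25 mm met nothing, which confirms it. I'll grip with the TCP commanded correspondingly lower.

```bash
python3 -m inch '[[[0,0,0,0],[0,0,0,0],[1,15,0,0],[1,40,0,0],[1,60,0,0],[1,80,0,0],[1,94,0,0],[1,104,0,0],[1,110,0,0],[1,113,0,0]]]' 70 30
python3 -m inch '[[[0,0,0,0],[0,0,0,0],[0,0,0,0],[0,0,0,0],[0,0,0,0]]]' 25 40
python3 - <<'E'
from h import *
R,p,s=tool();print(p,s['finger_gap'])
w=env.read_camera('wrist');b=env.read_camera('side')
B=cv2.resize(b[120:220,260:360],None,fx=4,fy=4.8,interpolation=2)
cv2.imwrite('pics/c9.png',np.hstack([cv2.resize(w,(400,480)),B]))
E
```

```text
clock: 6.55
tcp_pos: [0.5584, 0.2725, -0.0104]
orientation: [-0.5, 0.5, -0.5, 0.5]
wrist_force: [0.1, 0.3, -0.4]
finger_gap: 0.0699
clock: 7.05
tcp_pos: [0.5589, 0.2727, -0.0091]
orientation: [0.501, -0.5, 0.499, -0.5]
wrist_force: [-3.0, -0.5, 6.3]
finger_gap: 0.0336
[ 0.55891031  0.27270788 -0.00907081] 0.033581053408337856
```

View pics/c9.png

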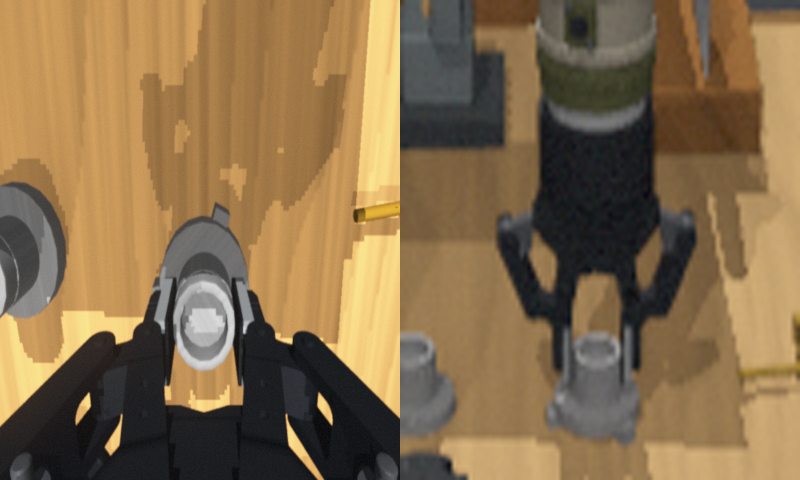

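```bash
python3 -m inch '[[[0,-3,0,0],[0,-15,0,0],[0,-35,0,0],[0,-60,0,0],[0,-85,0,0],[0,-105,0,0],[0,-110,0,0],[0,-110,0,0]]]' 25 50
python3 - <<'E'
from h import *
R,p,s=tool();print(p,s['finger_gap'],s['wrist_force'],s['joint_pos'])
w=env.read_camera('wrist');b=env.read_camera('side')
B=cv2.resize(b[100:220,260:360],None,fx=4,fy=4,interpolation=2)
cv2.imwrite('pics/c10.png',np.hstack([w[:,120:520],B]))
E
```

```text
clock: 7.95
tcp_pos: [0.5588, 0.2726, 0.1006]
orientation: [0.501, -0.5, 0.499, -0.5]
wrist_force: [1.1, 0.4, -4.3]
finger_gap: 0.0331
[0.55876701 0.2726161  0.10063061] 0.033095181640028545 [ 1.09786048  0.35301457 -4.33651385] [ 3.24946841e-01  4.41409442e-01  2.54089123e-03  1.13039589e+00
 -1.23357966e-04  1.89435563e+00]
```

View pics/c10.png

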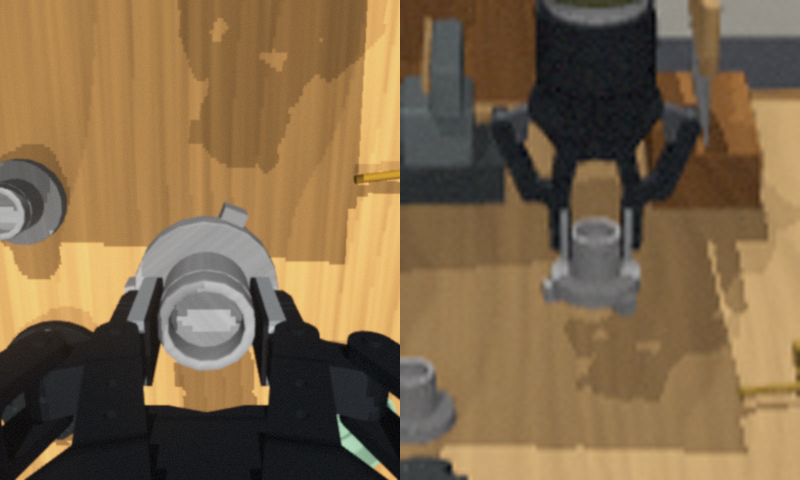

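```bash
python3 - <<'E'
from h import *
A=camf('w2.npz');im=cv2.imread('pics/w2.png')
x0,y0=225,100
a=np.clip(im[y0:210,x0:335].astype(float)*4,0,255).astype(np.uint8)
f=5
a=cv2.resize(a,None,fx=f,fy=f,interpolation=2);raw=a.copy()
c=np.array([.4417,.1467])
def T(X): return tuple(int(v) for v in (proj(A,[X])[0]-[x0-.5,y0-.5])*f)
for th in (35,155,275):
    d=np.array([np.cos(np.radians(th)),np.sin(np.radians(th))]);n=np.array([-d[1],d[0]])
    for s in (-.007,.007):
        cv2.line(a,T([*(c+d*.018+n*s),.045]),T([*(c+d*.03+n*s),.045]),(0,0,255),1)
cv2.circle(a,T([*c,.045]),3,(0,255,0),-1)
P=[T([c[0]+.03*np.cos(t),c[1]+.03*np.sin(t),.045]) for t in np.linspace(0,6.28,60)]
cv2.polylines(a,[np.array(P)],True,(0,255,0),1)
cv2.imwrite('pics/c11.png',np.hstack([raw[:,:400],a[:,:400]]))
cv2.imwrite('pics/c11.png',cv2.resize(np.hstack([raw,a]),(800,400)))
E
```

```text
(no output)
```

View pics/c11.png

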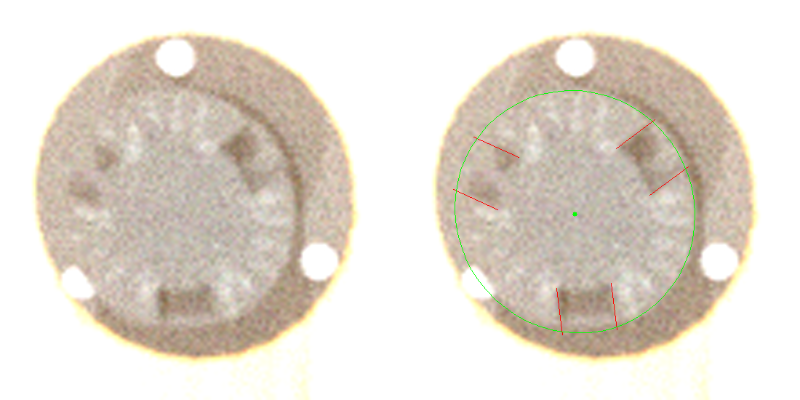

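```bash
python3 - <<'E'
from h import *
R,p,s=tool();print(p,R.round(4))
C=cam('wrist')
r=onz(C,[(328,324)],.1577);print('rim',r)
for uv in [(354.5,210),(354.5,222)]:
  for z in (.110,.1157): 
    L=onz(C,[uv],z)[0];d=L-[.5585,.2720,0];print(z,L,np.degrees(np.arctan2(d[1],d[0])),np.hypot(*d[:2]))
# left lug
for z in (.110,.1157):
    L=onz(C,[(250,283)],z)[0];d=L-[.5585,.2720,0];print(z,L,np.degrees(np.arctan2(d[1],d[0])),np.hypot(*d[:2]))
E
```

```text
[0.55742999 0.2721488  0.09861387] [[ 1.3e-03 -1.9e-03  1.0e+00]
 [-1.0e+00 -7.0e-04  1.3e-03]
 [ 7.0e-04 -1.0e+00 -1.9e-03]]
rim [[0.55778911 0.27412642 0.1577    ]]
0.11 [0.56919072 0.30233161 0.11      ] 70.58441731618332 0.03216050741948439
0.1157 [0.56879132 0.30357601 0.1157    ] 71.94806795243105 0.03321077337688124
0.11 [0.56928754 0.29704406 0.11      ] 66.6964082366415 0.027268582885551916
0.1157 [0.56888484 0.29846855 0.1157    ] 68.57762890289543 0.028432885048404563
0.11 [0.52276674 0.26871599 0.11      ] -174.74907257301922 0.035883846466563715
0.1157 [0.5239486  0.27110537 0.1157    ] -178.51679491793246 0.034562984533518235
```

```bash
python3 -m inch '[[[25,0,-22,6],[60,0,-55,12],[95,0,-88,19],[115,0,-106,26],[123,0,-113,31],[125.5,0,-116,34.3],[125.5,0,-116,34.3],[125.5,0,-116,34.3],[125.5,0,-116,34.3]]]'
python3 - <<'E'
from h import *
for _ in range(2):
    R,p,s=tool();print(p,R[:,0].round(4),s['joint_pos'][5],s['finger_gap'])
    w=env.read_camera('wrist')
C=cam('wrist');np.savez('w12.npz',R=C[2],t=C[3])
a=env.read_camera('scene');b=env.read_camera('side')
A=cv2.resize(a[170:270,340:440],None,fx=4,fy=4.8,interpolation=2)
B=cv2.resize(b[140:260,215:315],None,fx=4,fy=4,interpolation=2)
cv2.imwrite('pics/c12.png',np.hstack([A,B]));cv2.imwrite('pics/w12.png',w)
E
```

```text
clock: 8.95
tcp_pos: [0.4424, 0.147, 0.0993]
orientation: [0.331, -0.331, 0.625, -0.625]
wrist_force: [1.0, -0.5, -3.6]
finger_gap: 0.0328
[0.44244928 0.14697632 0.09934506] [-5.614e-01 -8.276e-01  5.000e-04] 2.3151380024995754 0.03282125490414141
[0.44250827 0.14706015 0.09944823] [-5.614e-01 -8.275e-01  4.000e-04] 2.31534130478783 0.032881853491628324
```

View pics/c12.png

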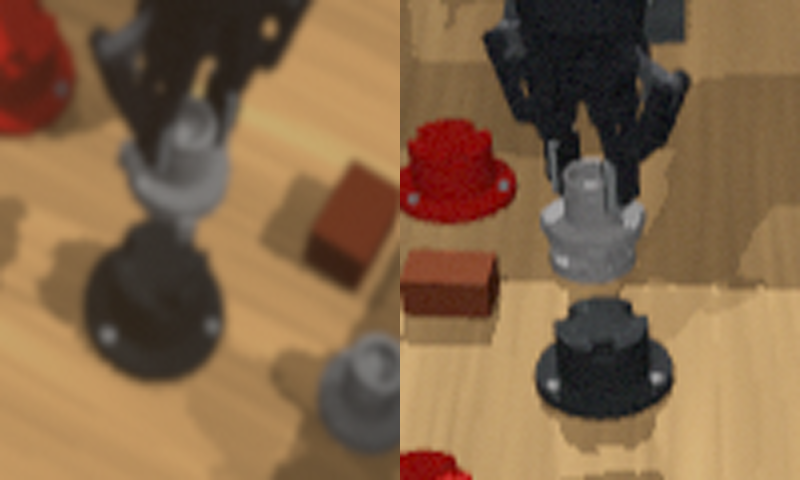

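View pics/w12.png

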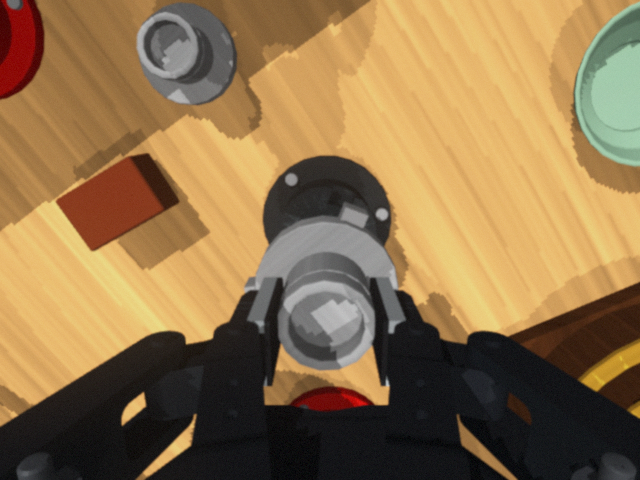

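```bash
python3 - <<'E'
from h import *
a=env.read_camera('scene');b=env.read_camera('side')
A=cv2.resize(a[185:245,360:410],None,fx=8,fy=9,interpolation=2)
B=cv2.resize(b[170:230,240:290],None,fx=8,fy=9,interpolation=2)
cv2.imwrite('pics/c13.png',np.hstack([A,B]))
R,p,s=tool();print(p)
C=cam('wrist')
# expected upright: rim, flange circle proj
c=p[:2]
for n,z,r in (('rim',.1577,.0175),('fl',.1277,.030),('flb',.1157,.03)):
    P=proj(C,[(c[0]+r*np.cos(t),c[1]+r*np.sin(t),z) for t in np.linspace(0,6.28,90)]);print(n,P.min(0).round(),P.max(0).round())
E
```

```text
[0.44251524 0.14696143 0.09973207]
rim [275. 278.] [380. 372.]
fl [254. 219.] [401. 355.]
flb [259. 212.] [396. 340.]
```

View pics/c13.png

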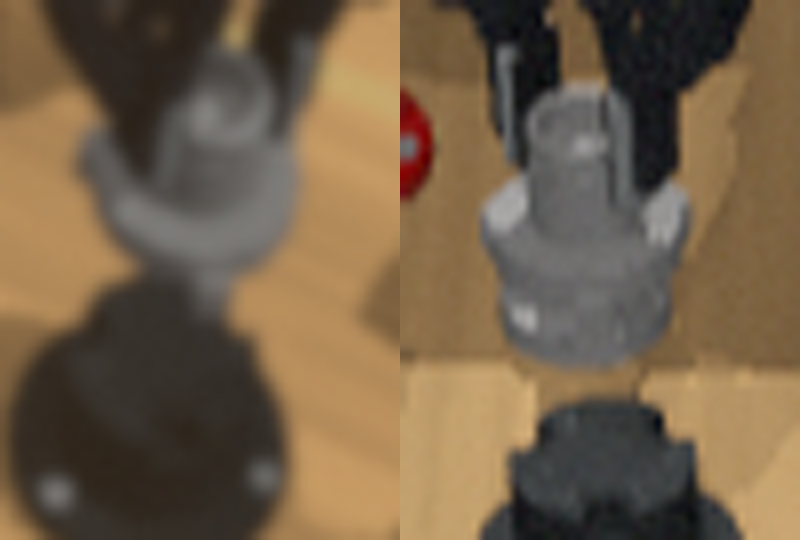

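```bash
python3 - <<'E'
from h import *
C=camf('w12.npz');w=cv2.imread('pics/w12.png')
c=np.array([.4425,.1470])
f=5;x0,y0=240,150
a=cv2.resize(np.clip(w[y0:260,x0:410].astype(float)*1.8,0,255).astype(np.uint8),None,fx=f*.9,fy=f*.9,interpolation=2);f*=.9
def T(X): return tuple(int(v) for v in (proj(C,[X])[0]-[x0-.5,y0-.5])*f)
th=35.;d=np.array([np.cos(np.radians(th)),np.sin(np.radians(th))]);n=np.array([-d[1],d[0]])
for z,col in ((.1097,(0,0,255)),(.1157,(0,255,0))):
    for s in (-.005,.005): cv2.line(a,T([*(c+d*.03+n*s),z]),T([*(c+d*.035+n*s),z]),col,1)
cs=np.array([.4417,.1467])
for s in (-.007,.007): cv2.line(a,T([*(cs+d*.018+n*s),.045]),T([*(cs+d*.03+n*s),.045]),(255,0,0),1)
cv2.imwrite('pics/c14.png',a)
E
```

```text
(no output)
```

View pics/c14.png

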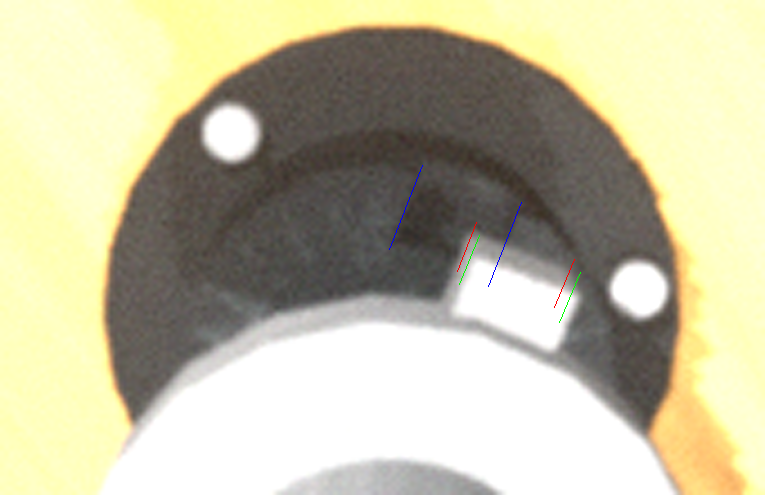

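```bash
python3 -m inch '[[[0.5,10,-0.5,0],[0.5,30,-0.5,0],[0.5,46,-0.5,0],[0.5,54,-0.5,0],[0.5,58,-0.5,0],[0.5,59,-0.5,0],[0.5,59,-0.5,0]]]'
python3 -m inch '[[[0,2,0,0],[0,4,0,0],[0,6,0,0],[0,6,0,0]]]'
python3 -m inch '[[[0,1,0,0],[0,2,0,0],[0,3,0,0],[0,4,0,0],[0,4,0,0]]]'
python3 - <<'E'
from h import *
R,p,s=tool();print(p,s['finger_gap'],s['wrist_force'])
w=env.read_camera('wrist');b=env.read_camera('side')
cv2.imwrite('pics/c15.png',np.hstack([w[100:400,150:500],cv2.resize(b[180:250,235:295],(300,300),interpolation=2)]))
E
```

```text
clock: 9.95
tcp_pos: [0.4422, 0.1467, 0.0412]
orientation: [-0.331, 0.331, -0.625, 0.625]
wrist_force: [-0.3, -0.6, -4.3]
finger_gap: 0.0329
clock: 10.35
tcp_pos: [0.4416, 0.1466, 0.0347]
orientation: [0.331, -0.331, 0.625, -0.625]
wrist_force: [0.5, 0.3, -3.0]
finger_gap: 0.0327
clock: 10.85
tcp_pos: [0.4416, 0.1466, 0.0307]
orientation: [0.331, -0.331, 0.625, -0.625]
wrist_force: [-0.2, 0.5, -3.3]
finger_gap: 0.0328
[0.44161754 0.14664785 0.03066603] 0.03277364225991389 [-0.19002069  0.45540096 -3.33076455]
```

View pics/c15.png

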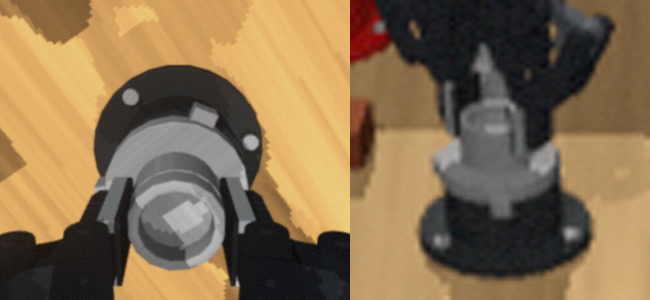

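```bash
python3 -m inch '[[[0,0.7,0,0],[0,1.4,0,0],[0,2,0,0],[0,2,0,0]]]'
python3 - <<'E'
from h import *
R,p,s=tool();print(p,s['finger_gap'],s['wrist_force'])
E
```

```text
clock: 11.35
tcp_pos: [0.4419, 0.1467, 0.0299]
orientation: [-0.331, 0.331, -0.625, 0.625]
wrist_force: [-4.2, -0.3, 7.3]
finger_gap: 0.033
[0.44192121 0.14666135 0.02993824] 0.03298919062285262 [-4.18107953 -0.29676416  7.2771919 ]
```

```bash
python3 -m inch '[[[0,-1,0,0],[0,-1,0,0],[0,-1,0,0],[0,-1,0,0],[0,-20,0,0],[0,-50,0,0],[0,-90,0,0],[0,-120,0,0],[0,-120,0,0]]]' 65 40
python3 - <<'E'
from h import *
R,p,s=tool();print(p,s['finger_gap'],s['wrist_force'])
w=env.read_camera('wrist');C=cam('wrist');np.savez('w16.npz',R=C[2],t=C[3]);b=env.read_camera('side')
cv2.imwrite('pics/w16.png',w)
cv2.imwrite('pics/c16.png',np.hstack([w[100:400,150:500],cv2.resize(b[180:250,235:295],(300,300),interpolation=2)]))
E
```

```text
clock: 12.25
tcp_pos: [0.4449, 0.1472, 0.1531]
orientation: [-0.333, 0.328, -0.624, 0.626]
wrist_force: [-0.0, 0.4, 0.8]
finger_gap: 0.0656
[0.44493709 0.14715143 0.15313141] 0.06562256022048453 [-0.04138974  0.35007728  0.81422871]
```

View pics/c16.png

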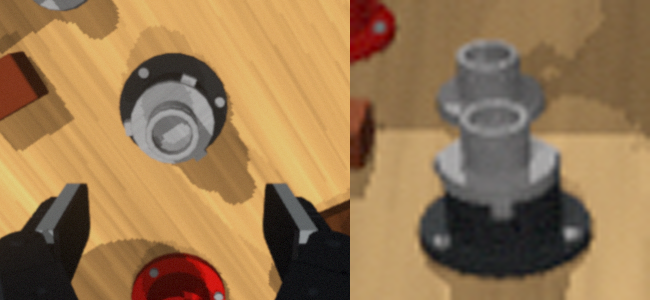

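Step 1 looks good: the collar is seated, with a lug visible in the front notch, and released. Next I move over the straight leg behind the ball, fingers shut.

```bash
python3 -m inch '[[[25,0,40,-8],[60,0,80,-17],[190,0,351,-115],[190,0,351,-115],[190,0,351,-115],[190,0,351,-115],[190,0,351,-115],[190,0,351,-115],[190,0,351,-115],[190,0,351,-115]]]' 0 60
python3 -m inch '[[[0,0,0,-8],[0,0,0,-16],[0,0,0,-24],[0,0,0,-29.5],[0,0,0,-29.5],[0,0,0,-29.5],[0,0,0,-29.5]]]'
python3 - <<'E'
from h import *
for _ in range(2):
    R,p,s=tool();print(p,R.round(4).tolist(),s['finger_gap'],s['joint_pos'])
    print('az',np.degrees(np.arctan2(R[1,0],R[0,0])))
    w=env.read_camera('wrist')
C=cam('wrist');np.savez('w17.npz',R=C[2],t=C[3])
cv2.imwrite('pics/w17.png',w)
E
```

```text
clock: 13.35
tcp_pos: [0.6251, -0.211, 0.1452]
orientation: [-0.661, 0.662, -0.251, 0.249]
wrist_force: [-0.4, 0.5, -0.5]
finger_gap: 0.0002
clock: 14.05
tcp_pos: [0.6248, -0.2077, 0.148]
orientation: [0.703, -0.703, 0.075, -0.074]
wrist_force: [0.7, -0.8, -0.5]
finger_gap: 0.0002
[ 0.62476715 -0.20765631  0.14795682] [[0.9777, -0.0012, 0.2102], [-0.2102, 0.0005, 0.9777], [-0.0013, -1.0, 0.0002]] 0.00021882893647051424 [-4.42656398e-01  4.94045288e-01  2.03498495e-01  1.28157920e+00
 -8.35587993e-05 -2.30883340e-01]
az -12.133690906288107
[ 0.62488188 -0.20769191  0.14827439] [[0.9777, -0.0008, 0.2099], [-0.2099, 0.0003, 0.9777], [-0.0008, -1.0, 0.0002]] -0.00025597006911857404 [-4.42654565e-01  4.93734115e-01  2.03778412e-01  1.28170266e+00
 -3.67604951e-05 -2.31214151e-01]
az -12.114638559038488
```

View pics/w17.png

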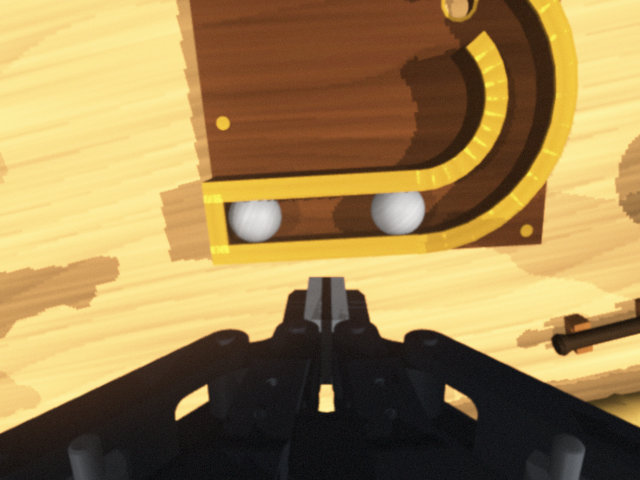

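```bash
cat >> h.py <<'E'
KT=np.array([.5629,-.1540]);KA=np.radians(81.46)
def K2W(x,y,z=None):
    c,s=np.cos(KA),np.sin(KA);v=KT+np.array([c*x-s*y,s*x+c*y])/1000
    return v if z is None else np.array([*v,z])
def arc(a,r=75):  # a deg from bend start
    a=np.radians(a);return 22+r*np.sin(a),5-r*np.cos(a)
E
python3 - <<'E'
from h import *
C=camf('w17.npz');w=cv2.imread('pics/w17.png')
for o in (-16,16,-30.5,30.5):
    pts=[K2W(-98,-70+o,.051),K2W(22,-70+o,.051)]+[K2W(*arc(a,75-o),.051) for a in range(5,136,5)]
    cv2.polylines(w,[proj(C,pts).astype(int).reshape(-1,1,2)],False,(0,0,255),1)
cv2.imwrite('pics/c17.png',cv2.resize(w[:280,180:600],None,fx=1.9,fy=1.9))
c,v=ray(C,[(398,211)]);B=onz(C,[(398,211),(255,218)],.034)
d=B[:,:2]-KT;cc,ss=np.cos(KA),np.sin(KA);print('balls keeper mm',(d@np.array([[cc,-ss],[ss,cc]])*1000).round(1))
E
```

```text
balls keeper mm [[ 10.4 -70.7]
 [-97.3 -69.2]]
```

View pics/c17.png

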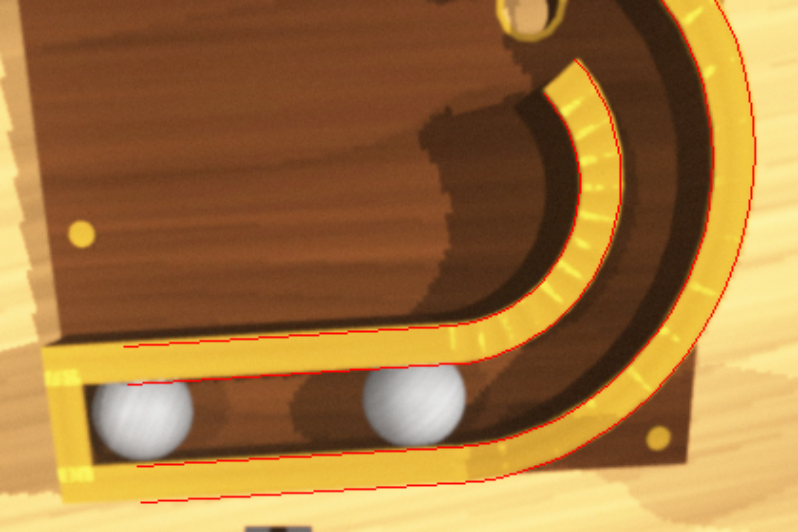

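```bash
python3 -m inch '[[[0.7,20,0,-3.6],[0.7,55,0,-3.6],[0.7,85,0,-3.6],[0.7,105,0,-3.6],[0.7,115,0,-3.6],[0.7,120,0,-3.6],[0.7,120,0,-3.6]]]'
python3 - <<'E'
from h import *
R,p,s=tool();print(p,s['wrist_force'],np.degrees(np.arctan2(R[1,0],R[0,0])))
w=env.read_camera('wrist');C=cam('wrist')
for o in (-16,16): cv2.polylines(w,[proj(C,[K2W(-98,-70+o,.051),K2W(22,-70+o,.051)]).astype(int).reshape(-1,1,2)],False,(0,0,255),1)
b=env.read_camera('side')
cv2.imwrite('pics/c18.png',np.hstack([w[150:450,100:550],cv2.resize(b[270:370,300:400],(300,300),interpolation=2)]))
E
```

```text
clock: 14.85
tcp_pos: [0.626, -0.208, 0.029]
orientation: [-0.705, 0.705, -0.052, 0.052]
wrist_force: [0.5, 0.0, 0.1]
finger_gap: 0.0001
[ 0.6259539  -0.20804608  0.02897062] [4.64648031e-01 7.20869316e-06 8.34096546e-02] -8.453220797748854
```

View pics/c18.png

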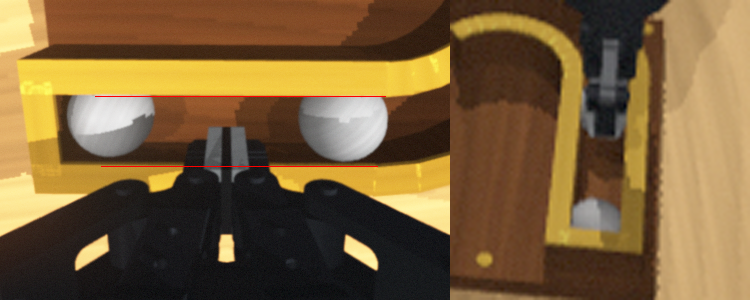

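```bash
python3 -m inch '[[[0,8,0,0],[0,15,0,0],[0,22,0,0],[0,29,0,0],[0,34,0,0],[0,34,0,0]]]'
python3 - <<'E'
from h import *
R,p,s=tool();print(p,s['wrist_force'],np.degrees(np.arctan2(R[1,0],R[0,0])))
w=env.read_camera('wrist')
b=env.read_camera('side')
cv2.imwrite('pics/c19.png',np.hstack([w[150:450,100:550],cv2.resize(b[270:370,300:400],(300,300),interpolation=2)]))
E
```

```text
clock: 15.55
tcp_pos: [0.6249, -0.2076, -0.0064]
orientation: [0.705, -0.705, 0.053, -0.051]
wrist_force: [-0.4, 0.8, -0.2]
finger_gap: 0.0002
[ 0.62494001 -0.20760303 -0.00644312] [-0.35752936  0.7705244  -0.1632254 ] -8.445827039136491
```

View pics/c19.png

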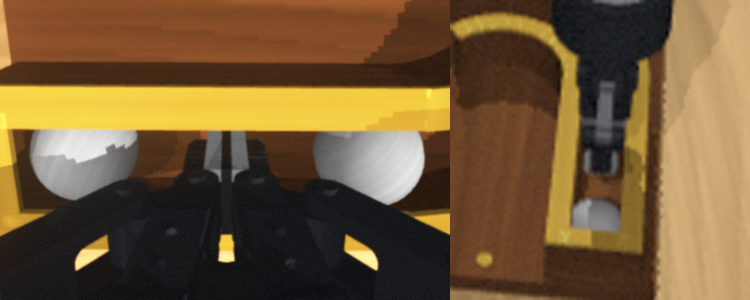

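```bash
cat > rows.py <<'E'
import sys
from h import *
def pt(s):
    if s<=66: return K2W(-44+s,-70),0.
    a=np.degrees((s-66)/75); return K2W(*arc(a)),a
R,p,_=tool();az=np.degrees(np.arctan2(R[1,0],R[0,0]))
x=np.array([np.cos(np.radians(az)),np.sin(np.radians(az))]);z=np.array([-x[1],x[0]])
print('az',az)
s0,s1,n=map(float,sys.argv[1:4])
for i in range(1,int(n)+1):
    P,a=pt(s0+(s1-s0)*i/n);d=(P-p[:2])*1000
    print([round(d@x,1),0,round(d@z,1),round(-((a-8.54)-az),1)])
E
python3 rows.py 0 70 10
```

```text
az -8.443009139861518
[np.float64(-0.1), 0, np.float64(7.0), np.float64(0.1)]
[np.float64(-0.1), 0, np.float64(14.0), np.float64(0.1)]
[np.float64(-0.1), 0, np.float64(21.0), np.float64(0.1)]
[np.float64(-0.1), 0, np.float64(28.0), np.float64(0.1)]
[np.float64(-0.1), 0, np.float64(35.0), np.float64(0.1)]
[np.float64(-0.1), 0, np.float64(42.0), np.float64(0.1)]
[np.float64(-0.0), 0, np.float64(49.0), np.float64(0.1)]
[np.float64(-0.0), 0, np.float64(56.0), np.float64(0.1)]
[np.float64(-0.0), 0, np.float64(63.0), np.float64(0.1)]
[np.float64(-0.1), 0, np.float64(70.0), np.float64(-3.0)]
```

```bash
python3 -m inch '[[[0,0,7,0],[0,0,14,0],[0,0,21,0],[0,0,28,0],[0,0,35,0],[0,0,42,0],[0,0,49,0],[0,0,56,0],[0,0,63,0],[0,0,70,-3]]]'
python3 rows.py 70 130 10
```

```text
clock: 16.65
tcp_pos: [0.6362, -0.1384, -0.005]
orientation: [-0.706, 0.706, -0.033, 0.033]
wrist_force: [0.5, -1.3, 0.5]
finger_gap: -0.0
az -5.387713690745149
[np.float64(-0.5), 0, np.float64(5.7), np.float64(-4.5)]
[np.float64(-1.2), 0, np.float64(11.6), np.float64(-9.1)]
[np.float64(-2.4), 0, np.float64(17.5), np.float64(-13.7)]
[np.float64(-4.1), 0, np.float64(23.3), np.float64(-18.2)]
[np.float64(-6.2), 0, np.float64(28.9), np.float64(-22.8)]
[np.float64(-8.7), 0, np.float64(34.3), np.float64(-27.4)]
[np.float64(-11.7), 0, np.float64(39.5), np.float64(-32.0)]
[np.float64(-15.1), 0, np.float64(44.5), np.float64(-36.6)]
[np.float64(-18.8), 0, np.float64(49.2), np.float64(-41.2)]
[np.float64(-23.0), 0, np.float64(53.5), np.float64(-45.7)]
```

```bash
python3 -m inch '[[[-0.3,0,6,-4.5],[-1,0,12,-9],[-2.2,0,17.5,-13.7],[-4,0,23.3,-18.2],[-6,0,29,-22.8],[-8.6,0,34.5,-27.4],[-11.5,0,39.7,-32],[-15,0,44.6,-36.6],[-18.7,0,49.3,-41.2],[-23,0,53.6,-45.7]]]'
python3 rows.py 130 190 10
python3 - <<'E'
from h import *
b=env.read_camera('side')
cv2.imwrite('pics/c20.png',cv2.resize(b[250:370,250:390],(700,600),interpolation=2))
E
```

```text
clock: 17.65
tcp_pos: [0.6186, -0.0828, -0.0049]
orientation: [-0.663, 0.664, 0.245, -0.244]
wrist_force: [-0.5, -0.2, 0.3]
finger_gap: -0.0
az 40.44831893052617
[np.float64(-0.5), 0, np.float64(6.1), np.float64(-4.5)]
[np.float64(-1.2), 0, np.float64(12.0), np.float64(-9.1)]
[np.float64(-2.4), 0, np.float64(17.9), np.float64(-13.7)]
[np.float64(-4.0), 0, np.float64(23.7), np.float64(-18.2)]
[np.float64(-6.1), 0, np.float64(29.3), np.float64(-22.8)]
[np.float64(-8.7), 0, np.float64(34.7), np.float64(-27.4)]
[np.float64(-11.6), 0, np.float64(39.9), np.float64(-32.0)]
[np.float64(-15.0), 0, np.float64(44.9), np.float64(-36.6)]
[np.float64(-18.8), 0, np.float64(49.6), np.float64(-41.2)]
[np.float64(-22.9), 0, np.float64(53.9), np.float64(-45.7)]
```

View pics/c20.png

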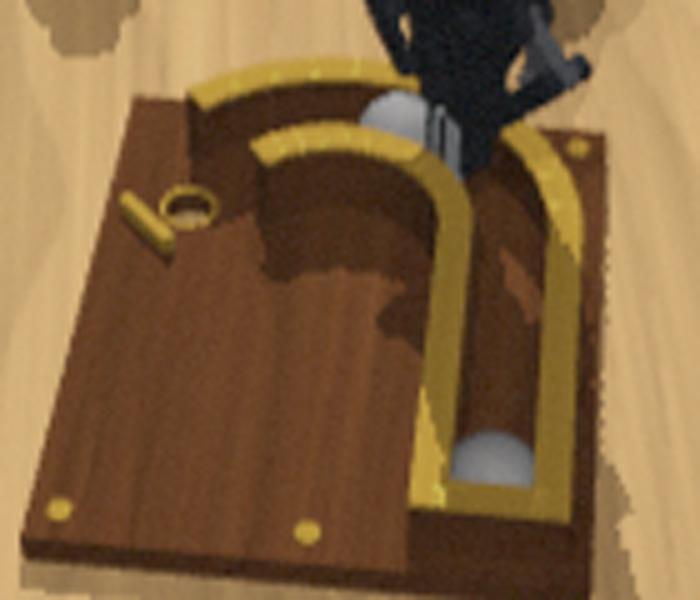

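```bash
python3 -m inch '[[[-0.5,0,6,-4.5],[-1.2,0,12,-9],[-2.4,0,17.8,-13.7],[-4,0,23.6,-18.2],[-6.1,0,29.2,-22.8],[-8.6,0,34.7,-27.4],[-11.6,0,39.9,-32],[-15,0,44.9,-36.6],[-18.8,0,49.5,-41.2],[-23,0,53.8,-45.7]]]'
python3 rows.py 190 225 7
python3 - <<'E'
from h import *
b=env.read_camera('side')
cv2.imwrite('pics/c21.png',cv2.resize(b[250:370,250:390],(700,600),interpolation=2))
E
```

```text
clock: 18.7
tcp_pos: [0.5664, -0.0569, -0.0049]
orientation: [-0.517, 0.517, 0.483, -0.482]
wrist_force: [0.7, -0.1, 0.9]
finger_gap: -0.0001
az 86.06328203848187
[np.float64(-0.0), 0, np.float64(5.2), np.float64(-3.9)]
[np.float64(-0.5), 0, np.float64(10.2), np.float64(-7.8)]
[np.float64(-1.4), 0, np.float64(15.1), np.float64(-11.6)]
[np.float64(-2.5), 0, np.float64(20.0), np.float64(-15.4)]
[np.float64(-4.0), 0, np.float64(24.8), np.float64(-19.2)]
[np.float64(-5.8), 0, np.float64(29.4), np.float64(-23.0)]
[np.float64(-7.9), 0, np.float64(34.0), np.float64(-26.9)]
```

View pics/c21.png

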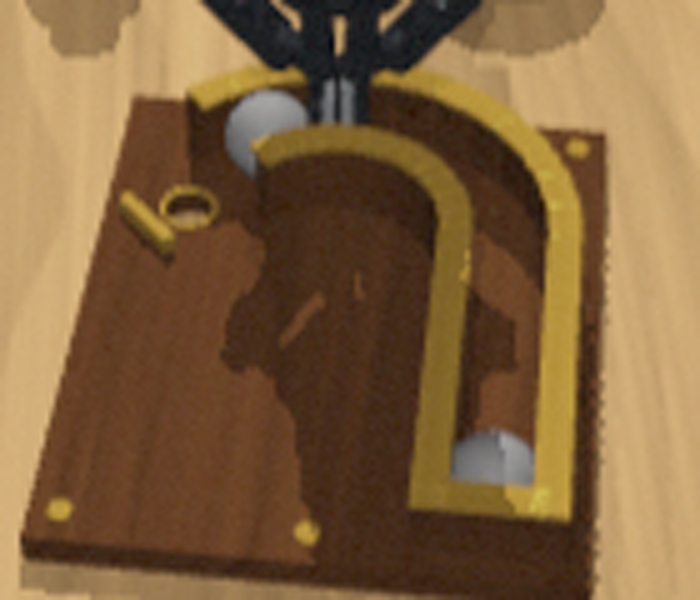

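```bash
python3 -m inch '[[[0,0,4,-3],[-0.3,0,8,-6],[-0.7,0,12,-9.2],[-1.5,0,16,-12.3],[-2.5,0,20,-15.4],[-3.7,0,23.8,-18.4],[-5,0,27.5,-21.4],[-5,0,27.5,-21.4]]]'
python3 rows.py 220 240 5
python3 - <<'E'
from h import *
b=env.read_camera('side')
cv2.imwrite('pics/c22.png',cv2.resize(b[250:370,250:390],(700,600),interpolation=2))
E
```

```text
clock: 19.55
tcp_pos: [0.5378, -0.06, -0.0052]
orientation: [0.42, -0.419, -0.569, 0.569]
wrist_force: [0.4, 0.6, 0.5]
finger_gap: -0.0003
az 107.23051373821079
[np.float64(-0.5), 0, np.float64(5.3), np.float64(-4.9)]
[np.float64(-1.0), 0, np.float64(9.3), np.float64(-8.0)]
[np.float64(-1.6), 0, np.float64(13.2), np.float64(-11.0)]
[np.float64(-2.5), 0, np.float64(17.1), np.float64(-14.1)]
[np.float64(-3.6), 0, np.float64(21.0), np.float64(-17.2)]
```

View pics/c22.png

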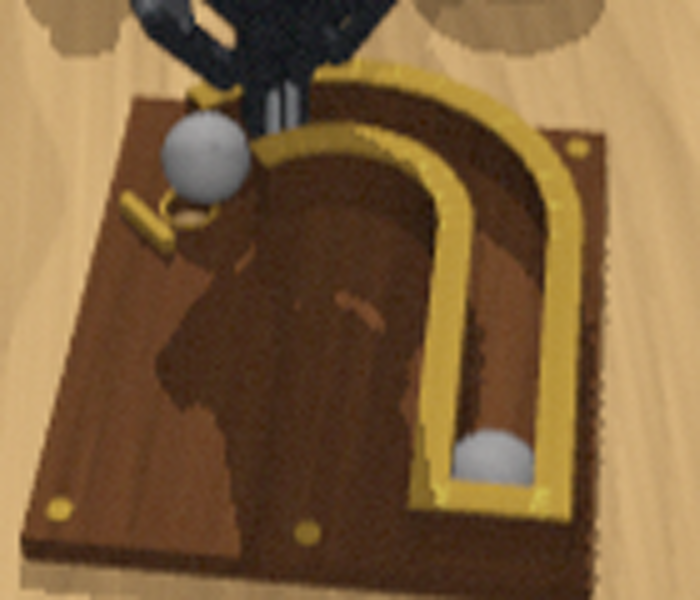

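```bash
python3 -m inch '[[[-0.2,0,3,-2.5],[-0.5,0,6,-5],[-1,0,9,-7.5],[-1.3,0,11,-9.3],[-1.3,0,11,-9.3]]]'
python3 - <<'E'
from h import *
D=cam('side')
b=env.read_camera('side')
cv2.imwrite('pics/c23.png',cv2.resize(b[250:370,250:390],(700,600),interpolation=2))
print(proj(D,[K2W(59.5,73.6,.031)]), (proj(D,[K2W(59.5,73.6,.031)])-[250,250])*5)
R,p,s=tool();print(p,s['wrist_force'])
E
```

```text
clock: 20.1
tcp_pos: [0.5281, -0.0645, -0.0052]
orientation: [0.372, -0.372, -0.601, 0.601]
wrist_force: [0.1, -0.6, 0.4]
finger_gap: -0.0
[[287.73215264 284.85987716]] [[188.66076318 174.29938582]]
[ 0.52825705 -0.06455468 -0.00514681] [ 0.37854914 -0.87735203  0.68582007]
```

View pics/c23.png

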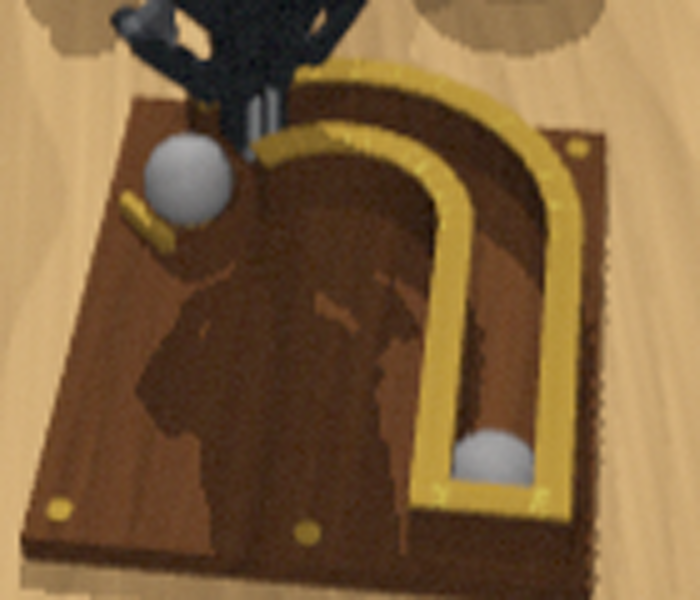

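```bash
python3 -m inch '[[[0,-20,0,0],[0,-50,0,0],[0,-90,0,0],[-4,-130,35,8],[-4,-140,35,80],[-4,-140,35,80],[-4,-140,35,80],[-4,-140,35,80],[-4,-140,35,80],[-4,-140,35,80]]]' 0
python3 -m inch '[[[0,0,0,8],[0,0,0,16],[0,0,0,24],[0,0,0,27],[0,0,0,27],[0,0,0,27]]]' 70
python3 - <<'E'
from h import *
R,p,s=tool();print(p,np.degrees(np.arctan2(R[1,0],R[0,0])),s['joint_pos'])
w=env.read_camera('wrist');C=cam('wrist');np.savez('w24.npz',R=C[2],t=C[3]);cv2.imwrite('pics/w24.png',w)
print(proj(C,[K2W(59.5,73.6,.031),K2W(59.5,73.6,.014)]))
E
```

```text
clock: 21.15
tcp_pos: [0.4988, -0.0838, 0.1349]
orientation: [-0.622, 0.623, 0.335, -0.335]
wrist_force: [0.1, 0.5, 0.2]
finger_gap: 0.0
clock: 21.75
tcp_pos: [0.4987, -0.0838, 0.1349]
orientation: [-0.683, 0.683, 0.184, -0.184]
wrist_force: [0.2, 0.6, 0.3]
finger_gap: 0.0698
[ 0.49872714 -0.08379479  0.13489133] 30.11899932707642 [-3.25310641e-01  2.06632972e-01 -2.43431255e-01  1.12059941e+00
 -1.51600792e-05 -8.50986343e-01]
[[324.54899103 216.31275841]
 [324.59616855 211.22786062]]
```

View pics/w24.png

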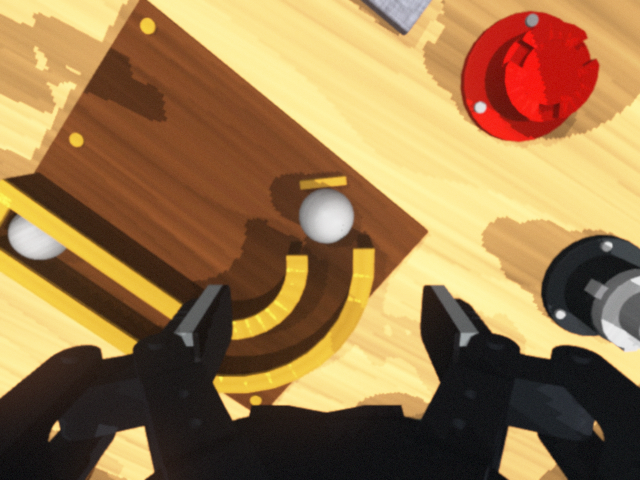

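```bash
python3 -m inch '[[[0,25,1,-6.3],[0,60,1,-6.3],[0,95,1,-6.3],[0,118,1,-6.3],[0,130,1,-6.3],[0,138,1,-6.3],[0,144,1,-6.3],[0,148,1,-6.3],[0,151,1,-6.3],[0,151,1,-6.3]]]' 65
python3 - <<'E'
from h import *
R,p,s=tool();print(p,np.degrees(np.arctan2(R[1,0],R[0,0])),s['wrist_force'])
w=env.read_camera('wrist');b=env.read_camera('side')
cv2.imwrite('pics/c25.png',np.hstack([w[100:450,100:550],cv2.resize(b[230:330,240:340],(350,350),interpolation=2)]))
E
```

```text
clock: 22.8
tcp_pos: [0.4984, -0.0831, -0.0159]
orientation: [-0.672, 0.672, 0.221, -0.221]
wrist_force: [0.1, -0.6, 0.2]
finger_gap: 0.0649
[ 0.49837244 -0.08312026 -0.01587394] 36.39255896339373 [ 0.07256462 -0.55462171  0.24630098]
```

View pics/c25.png

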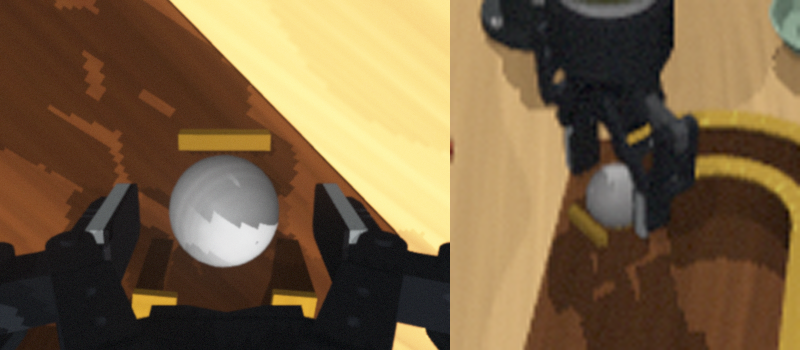

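```bash
python3 -m inch '[[[0,0,0,0],[0,0,0,0],[0,0,0,0],[0,0,0,0],[0,0,0,0]]]' 28 40
python3 -m inch '[[[0,-3,0,0],[0,-8,0,0],[0,-8,0,0]]]'
python3 - <<'E'
from h import *
R,p,s=tool();print(p,np.degrees(np.arctan2(R[1,0],R[0,0])),s['wrist_force'])
w=env.read_camera('wrist');b=env.read_camera('side')
cv2.imwrite('pics/c26.png',np.hstack([w[100:450,100:550],cv2.resize(b[230:330,240:340],(350,350),interpolation=2)]))
E
```

```text
clock: 23.4
tcp_pos: [0.4988, -0.0835, -0.0157]
orientation: [-0.671, 0.672, 0.221, -0.22]
wrist_force: [0.3, -1.4, 2.7]
finger_gap: 0.0378
clock: 23.7
tcp_pos: [0.4977, -0.0827, -0.008]
orientation: [0.672, -0.672, -0.221, 0.221]
wrist_force: [0.4, 1.0, -3.6]
finger_gap: 0.038
[ 0.49770648 -0.0827043  -0.00795089] 36.40345805053067 [ 0.35101679  0.95067999 -3.56006554]
```

View pics/c26.png

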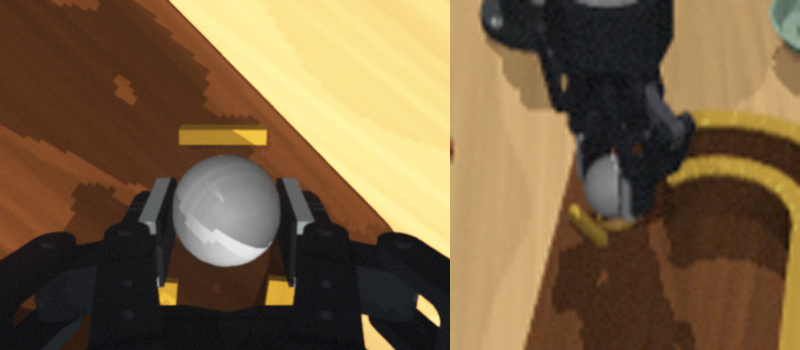

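```bash
python3 -m inch '[[[0,-15,0,0],[0,-45,0,0],[0,-85,0,0],[0,-125,0,0],[0,-150,0,0],[0,-160,0,0],[0,-160,0,0]]]'
python3 -m inch '[[[10,0,25,0],[28,0,65,0],[48,0,115,0],[68,0,163,0],[83,0,198,0],[90,0,214,0],[91,0,218,0],[91,0,218,0],[91,0,218,0]]]'
python3 - <<'E'
from h import *
for _ in range(2):
    R,p,s=tool();print(p,np.degrees(np.arctan2(R[1,0],R[0,0])),s['wrist_force'],s['finger_gap'])
    w=env.read_camera('wrist')
C=cam('wrist');np.savez('w27.npz',R=C[2],t=C[3]);cv2.imwrite('pics/w27.png',w)
a=env.read_camera('scene');b=env.read_camera('side')
cv2.imwrite('pics/c27.png',np.hstack([cv2.resize(a[150:260,340:440],(400,440),interpolation=2),cv2.resize(b[140:250,215:315],(400,440),interpolation=2)]))
E
```

```text
clock: 24.5
tcp_pos: [0.4988, -0.0832, 0.1527]
orientation: [-0.671, 0.672, 0.221, -0.22]
wrist_force: [-0.1, 0.5, -2.5]
finger_gap: 0.0379
clock: 25.4
tcp_pos: [0.4416, 0.1456, 0.1508]
orientation: [-0.672, 0.672, 0.22, -0.221]
wrist_force: [0.5, -0.4, -2.0]
finger_gap: 0.0376
[0.44164298 0.14564743 0.15080267] 36.34678175537082 [ 0.46132805 -0.36623558 -2.01522832] 0.037613683679670745
[0.4419268  0.1454611  0.15108755] 36.310111755154054 [ 0.38826836 -0.57392413 -2.97787045] 0.03804520290625832
```

View pics/w27.png

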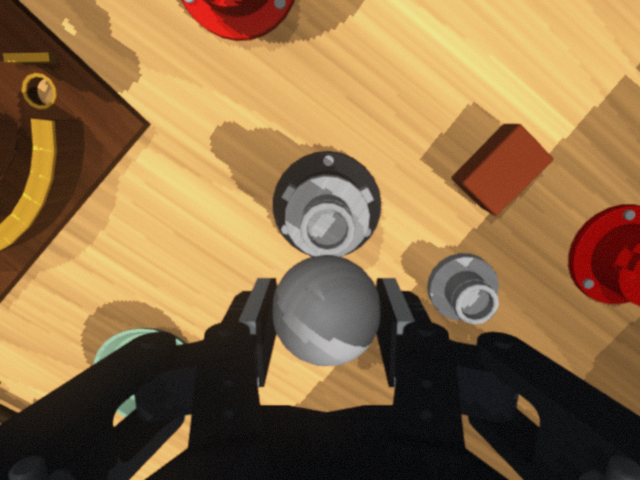

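View pics/c27.png

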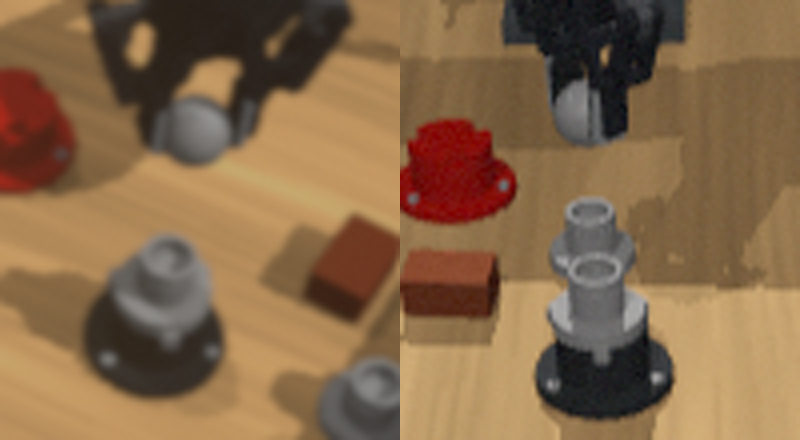

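```bash
python3 - <<'E'
from h import *
C=camf('w27.npz');R,p,s=tool();print(p)
w=cv2.imread('pics/w27.png')
cr=cv2.resize(w[170:380,260:400],None,fx=2.8,fy=2.8,interpolation=2);cv2.imwrite('pics/c28.png',cr)
print(proj(C,[(.4417,.1467,.087),(p[0],p[1],.198)]))
print(onz(C,[(327.5,223.5)],.087),onz(C,[(327,310)],.198))
C=camf('w16.npz');print(onz(C,[(328,232)],.087))
E
```

```text
[0.4423006  0.14552579 0.15166738]
[[327.21685995 231.3046226 ]
 [325.00799039 311.74984255]]
[[0.43750281 0.14384339 0.087     ]] [[0.44131232 0.14569741 0.198     ]]
[[0.44401172 0.14611722 0.087     ]]
```

View pics/c28.png

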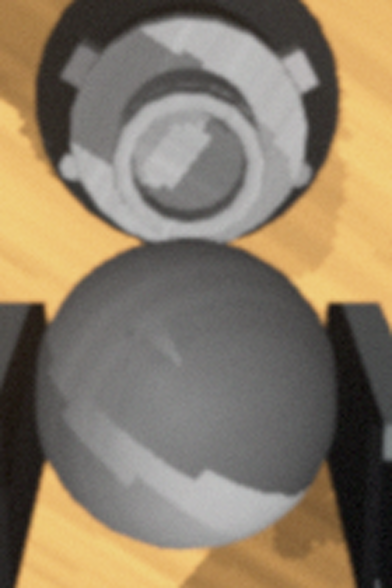

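```bash
python3 -m inch '[[[0,15,1,0],[0,35,1,0],[0,52,1,0],[0,63,1,0],[0,69,1,0],[0,72,1,0],[0,72,1,0],[0,72,1,0],[0,72,1,0]]]'
python3 - <<'E'
from h import *
ps=[]
for _ in range(2):
    R,p,s=tool();ps.append(p);w=env.read_camera('wrist')
print(ps,s['wrist_force'])
C=cam('wrist');np.savez('w29.npz',R=C[2],t=C[3]);cv2.imwrite('pics/w29.png',w)
a=env.read_camera('scene');b=env.read_camera('side')
cv2.imwrite('pics/c29.png',np.hstack([cv2.resize(a[170:250,350:410],(360,480),interpolation=2),cv2.resize(b[170:250,235:295],(360,480),interpolation=2)]))
for n in('scene','side'): print(proj(cam(n),[(p[0],p[1],p[2]+.0467),(.4417,.1467,.087)]))
E
```

```text
clock: 26.5
tcp_pos: [0.442, 0.1474, 0.0805]
orientation: [-0.672, 0.672, 0.221, -0.22]
wrist_force: [-0.4, -0.0, -1.9]
finger_gap: 0.0378
[array([0.44197112, 0.14740525, 0.0804983 ]), array([0.44189378, 0.14738188, 0.08041545])] [-0.03767378  0.10214437 -2.66273997]
[[384.03235767 202.94143305]
 [381.55817591 213.4733568 ]]
[[263.22208816 192.22559305]
 [264.0033461  205.97595608]]
```

View pics/c29.png

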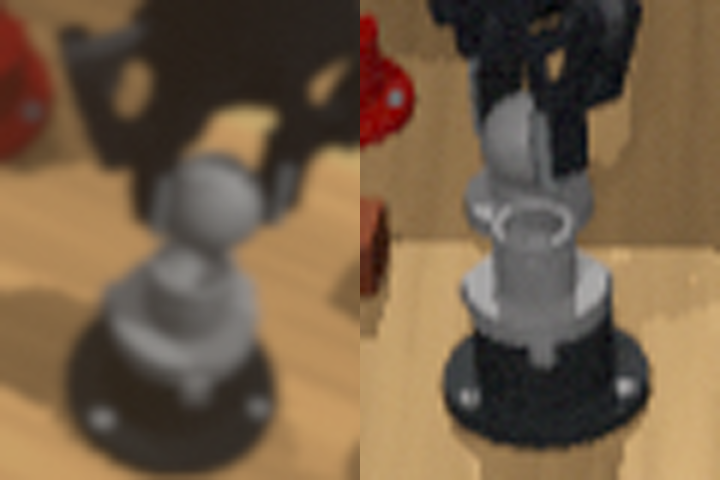

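View pics/w29.png

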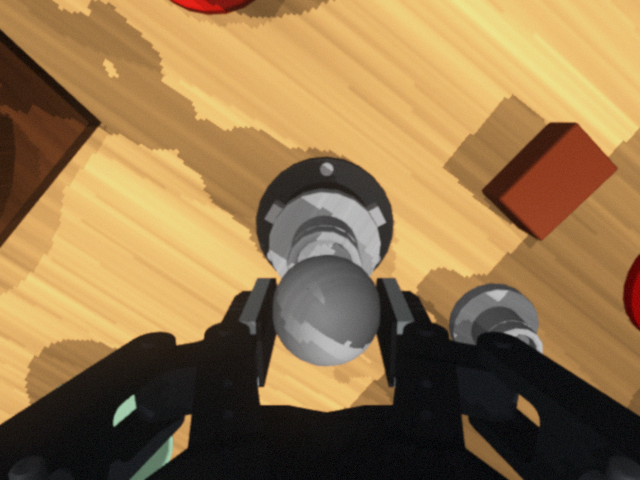

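```bash
python3 - <<'E'
from h import *
w=cv2.imread('pics/w29.png');C=camf('w29.npz')
p=np.array([.4419,.1474,.0804])
print('wrist pred',proj(C,[(p[0],p[1],p[2]+.0467),(.4417,.1467,.087)]))
# ball outline in wrist: bottom/left/right edges
a=env.read_camera('scene');b=env.read_camera('side')
A=cv2.resize(a[185:225,368:404],None,fx=11,fy=11,interpolation=2);B=cv2.resize(b[175:215,245:281],None,fx=11,fy=11,interpolation=2)
for n,I,o in(('scene',A,(368,185)),('side',B,(245,175))):
    M=cam(n);
    for X,r,col in(((p[0],p[1],p[2]+.0467),.02,(0,0,255)),((.4417,.1467,.087),.0175,(0,255,0))):
        u=proj(M,[X])[0];dep=(M[2]@np.array(X)+M[3])[2]
        q=(u-o+.5)*11
        if r==.02: cv2.circle(I,tuple(int(v) for v in q),int(M[0][0,0]*r/dep*11),col,1)
        else:
            P=proj(M,[(X[0]+r*np.cos(t),X[1]+r*np.sin(t),X[2]) for t in np.linspace(0,6.3,50)])
            cv2.polylines(I,[((P-o+.5)*11).astype(int)],True,col,1)
cv2.imwrite('pics/c30.png',np.hstack([A,B]))
cv2.imwrite('pics/c31.png',cv2.resize(w[180:380,250:400],None,fx=3,fy=3,interpolation=2))
E
```

```text
wrist pred [[324.80151397 311.76118618]
 [323.99756269 270.40620062]]
```

View pics/c30.png

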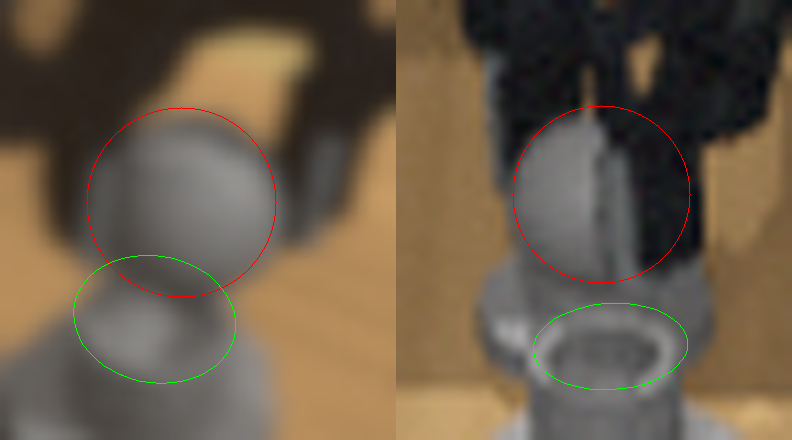

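View pics/c31.png

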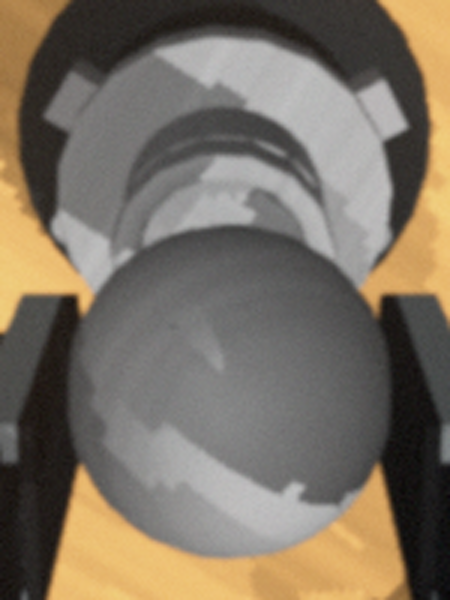

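```bash
python3 - <<'E'
from h import *
C=camf('w29.npz');w=cv2.imread('pics/w29.png')
x0,y0,f=240,140,4
I=cv2.resize(np.clip(w[y0:290,x0:410]*1.5,0,255).astype(np.uint8),None,fx=f,fy=f,interpolation=2)
def ring(c,r,z,col):
    P=proj(C,[(c[0]+r*np.cos(t),c[1]+r*np.sin(t),z) for t in np.linspace(0,6.3,80)])
    cv2.polylines(I,[((P-[x0,y0]+.5)*f).astype(int)],True,col,1)
c=(.4417,.1467)
ring(c,.045,.01,(0,0,255));ring(c,.03,.057,(0,255,0));ring(c,.0175,.087,(255,0,0));ring(c,.013,.087,(255,0,0))
cv2.imwrite('pics/c32.png',I)
E
```

```text
(no output)
```

View pics/c32.png

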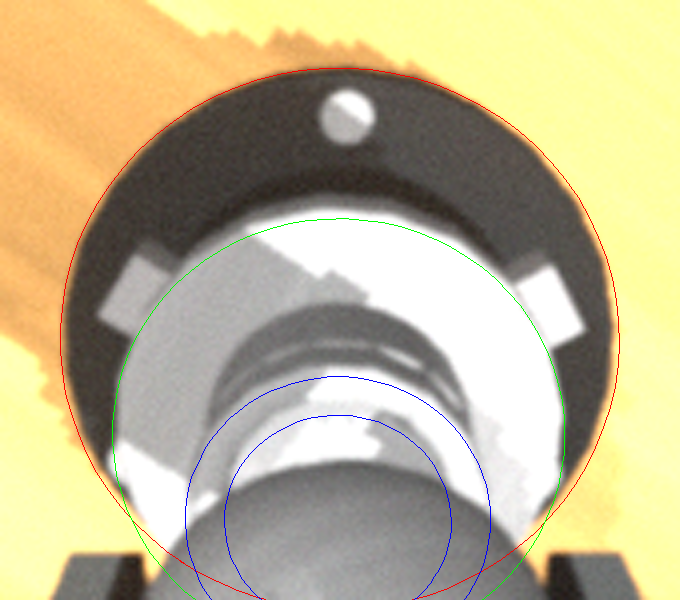

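```bash
python3 -m inch '[[[-1.5,5,-0.9,0],[-1.5,10,-0.9,0],[-1.5,14,-0.9,0],[-1.5,17,-0.9,0],[-1.5,19,-0.9,0],[-1.5,20,-0.9,0],[-1.5,20,-0.9,0],[-1.5,20,-0.9,0]]]'
python3 - <<'E'
from h import *
R,p,s=tool();print(p,s['wrist_force'],s['finger_gap'])
E
python3 -m inch '[[[0,0.7,0,0],[0,1.4,0,0],[0,2,0,0],[0,2,0,0],[0,2,0,0]]]'
python3 - <<'E'
from h import *
R,p,s=tool();print(p,s['wrist_force'],s['finger_gap'])
E
```

```text
clock: 27.6
tcp_pos: [0.4409, 0.1457, 0.06]
orientation: [-0.672, 0.672, 0.221, -0.221]
wrist_force: [0.2, -0.4, -2.3]
finger_gap: 0.0376
[0.44086489 0.14567596 0.05996632] [ 0.22624644 -0.3553785  -2.32382905] 0.037625485783624096
clock: 28.1
tcp_pos: [0.4407, 0.1457, 0.0578]
orientation: [-0.672, 0.672, 0.221, -0.221]
wrist_force: [-0.1, 0.4, -2.3]
finger_gap: 0.0376
[0.44069385 0.14567412 0.05781755] [-0.11286572  0.43073351 -2.28546088] 0.03756944455453324
```

```bash
python3 -m inch '[[[0,0.5,0,0],[0,1,0,0],[0,1.5,0,0],[0,1.5,0,0],[0,1.5,0,0]]]'
python3 - <<'E'
from h import *
R,p,s=tool();print(p,s['wrist_force'])
w=env.read_camera('wrist');b=env.read_camera('side')
cv2.imwrite('pics/c33.png',np.hstack([w[150:450,150:500],cv2.resize(b[180:250,235:295],(300,300),interpolation=2)]))
E
```

```text
clock: 28.6
tcp_pos: [0.4408, 0.1457, 0.0564]
orientation: [-0.672, 0.672, 0.221, -0.221]
wrist_force: [-0.0, 0.3, -2.3]
finger_gap: 0.038
[0.44078196 0.14566916 0.05637489] [-0.04702883  0.32998823 -2.29851122]
```

View pics/c33.png

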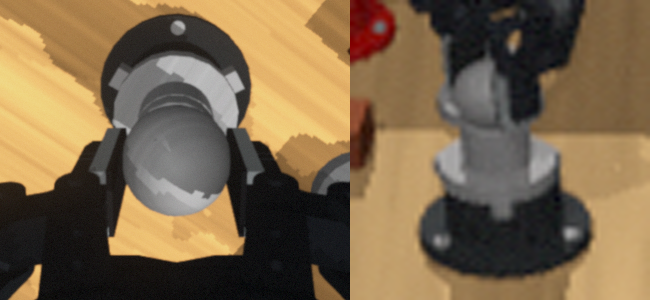

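Still no contact, so I continue in sub-millimetre steps.

```bash
for i in 1; do python3 -m inch '[[[0,0.4,0,0],[0,0.8,0,0],[0,0.8,0,0],[0,0.8,0,0]]]'; python3 -m inch '[[[0,0.4,0,0],[0,0.8,0,0],[0,0.8,0,0],[0,0.8,0,0]]]'; done
```

```text
clock: 29.1
tcp_pos: [0.4411, 0.1457, 0.0558]
orientation: [-0.672, 0.672, 0.221, -0.221]
wrist_force: [1.1, 0.2, -0.2]
finger_gap: 0.0374
clock: 29.5
tcp_pos: [0.4412, 0.1457, 0.0554]
orientation: [-0.672, 0.672, 0.221, -0.22]
wrist_force: [-0.3, -0.7, 5.6]
finger_gap: 0.0376
```

```bash
python3 -m inch '[[[0,-0.5,0,0],[0,-0.5,0,0],[0,-0.5,0,0],[0,-0.5,0,0]]]' 46 40
python3 -m inch '[[[0,0,0,0],[0,0,0,0],[0,0,0,0],[0,0,0,0]]]' 70
python3 - <<'E'
from h import *
R,p,s=tool();print(p,s['wrist_force'])
w=env.read_camera('wrist');b=env.read_camera('side')
cv2.imwrite('pics/c34.png',np.hstack([w[150:450,150:500],cv2.resize(b[180:250,235:295],(300,300),interpolation=2)]))
E
```

```text
clock: 29.9
tcp_pos: [0.4405, 0.1456, 0.0551]
orientation: [0.672, -0.672, -0.221, 0.221]
wrist_force: [0.7, -0.7, -0.4]
finger_gap: 0.0457
clock: 30.3
tcp_pos: [0.4407, 0.1457, 0.0552]
orientation: [-0.672, 0.672, 0.221, -0.221]
wrist_force: [0.4, -0.1, 0.6]
finger_gap: 0.0699
[0.44073774 0.14565182 0.05523996] [ 0.41336916 -0.06563263  0.57875256]
```

View pics/c34.png

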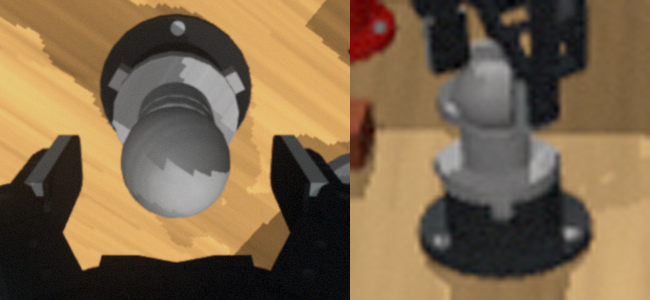

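The ball stays in the cup with the fingers open. I rise straight up and check.

```bash
python3 -m inch '[[[0,-8,0,0],[0,-25,0,0],[0,-55,0,0],[0,-90,0,0],[0,-125,0,0],[0,-145,0,0],[0,-150,0,0],[0,-150,0,0],[0,-150,0,0],[0,-150,0,0]]]'
python3 - <<'E'
from h import *
for _ in range(2): 
    R,p,s=tool();w=env.read_camera('wrist')
C=cam('wrist')
c=(.4407,.1459)
for r,z,col in((.045,.01,(0,0,255)),(.03,.057,(0,255,0))):
    P=proj(C,[(c[0]+r*np.cos(t),c[1]+r*np.sin(t),z) for t in np.linspace(0,6.3,80)]);cv2.polylines(w,[P.astype(int)],True,col,1)
u=proj(C,[(*c,.102)])[0];print(u);cv2.drawMarker(w,tuple(int(v) for v in u),(0,0,255),0,6)
b=env.read_camera('side');a=env.read_camera('scene')
cv2.imwrite('pics/c35.png',np.hstack([w[60:360,180:480],cv2.resize(b[170:250,230:295],(250,300),interpolation=2),cv2.resize(a[180:260,345:410],(250,300),interpolation=2)]))
cv2.imwrite('pics/a35.png',a);cv2.imwrite('pics/b35.png',b)
D=cam('side');S=cam('scene');print(proj(D,[(*c,.102)]),proj(S,[(*c,.102)]))
E
```

```text
clock: 31.4
tcp_pos: [0.4397, 0.1455, 0.2038]
orientation: [0.672, -0.672, -0.22, 0.222]
wrist_force: [-0.3, 0.1, 0.6]
finger_gap: 0.0699
[324.79717289 218.20588784]
[[263.26632411 201.13791922]] [[382.24796286 209.12505636]]
```

View pics/c35.png

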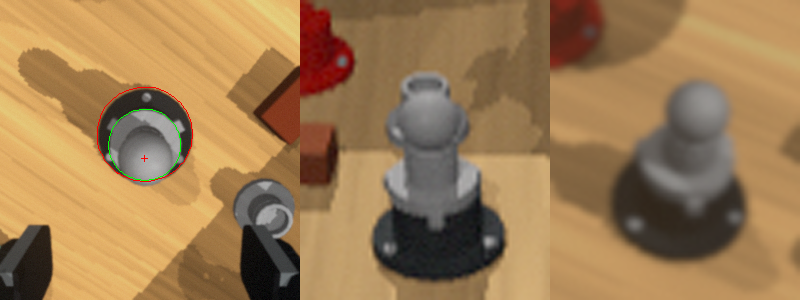

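View pics/b35.png

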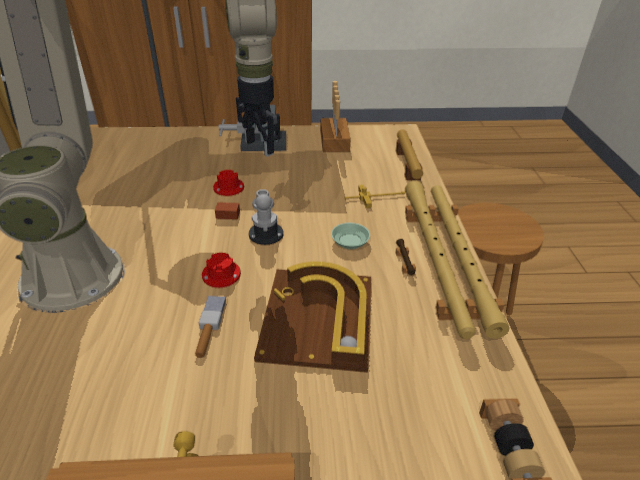

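```bash
python3 -c "
from workcell import env
print(env.hand_in())"
```

```text
the job is handed in; nothing more can be done
None
```

The job is handed in at about 31.5 s of the 67 s, and as far as the cameras show, all of it was done.

- **Collar:** I set the lugged collar on the black stand. Contact came at the height expected for lugs home (6 mm high would have touched earlier), and the side view shows a lug down in the front notch. Then I let it go.
- **Ball:** I pushed the ball that lay part-way along the track round the bend into the exit seat, lifted it out and lowered it into the cup in sub-millimetre steps. It touched at the expected height, and I opened the fingers before rising.
- **Last checks:** The ball sits centred on the collar within about 2–3 mm in the scene view. The spare ball and the other bystanders show no visible shift in the side view, and the arm is clear above the stand.

Two measurements disagreed with what I was given or expected:
- **Fingertips:** They sit about 33 mm (shut) to 45 mm (open) short of the reported TCP. I noticed this when my first closing on the collar met nothing, measured the offset from the cameras, and allowed for it from then on. The gripper opening also read about 1.5 to 2 mm below the true widths of the neck and ball.
- **Collar centring:** The wrist view puts the collar about 1.2 mm off the stand's axis, which is inside the 4 mm allowed.

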